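Tidy up after glaze dipping: tiles to dry in a row, pails to drain on their hooks

TASK

Tidy up after the glaze tests: lay every test tile flat in a neat, even row on the drying board, each at the mark of its own colour, square to the board and with a short end against the fence (either end), and hang every little pail upright by its handle in the dip of a hook of the drain rack (any free hook, both prongs under the handle, wooden grip between them). There may be fewer tiles or pails than places; a tile that gets knocked askew must be put right again. Do not tip a pail over and leave the other things where they are.

Things in the scene. Friction and masses are not known exactly. Their poses are not given: they have to be found in the camera images.
- drying_board: fixed brown wooden board, 112 deep (x) x 316 wide (y), top 8 mm above the table. A dark steel fence along its far (+x) edge rises 10 mm above the top; its near face is at x = +38 mm. Origin: on the table, y centre; +x to the fence, +y left. Coloured marks (block on the fence, bar at the near edge) from +y to -y: green, cream, rust, blue, 76 mm apart
- mark_green (a point): the dark green place on the drying board: a point on the board's top at the middle of a 75 x 40 mm tile that lies there square (long side along the board's x) with one short end against the fence; axes as the board
- mark_cream (a point): the cream place on the drying board: a point on the board's top at the middle of a 75 x 40 mm tile that lies there square (long side along the board's x) with one short end against the fence; axes as the board
- mark_rust (a point): the rust brown place on the drying board: a point on the board's top at the middle of a 75 x 40 mm tile that lies there square (long side along the board's x) with one short end against the fence; axes as the board
- mark_blue (a point): the blue place on the drying board: a point on the board's top at the middle of a 75 x 40 mm tile that lies there square (long side along the board's x) with one short end against the fence; axes as the board
- green_tile: loose glaze test tile, dark green with one white end, 75 (its x) x 40 (its y) x 9.5 mm, 50 g. Origin: centre of its underside, z up. Starts flat on the table (slides under a fingertip pressed on its top), or is absent (None)
- cream_tile: loose glaze test tile, cream with one white end, 75 (its x) x 40 (its y) x 9.5 mm, 50 g. Origin: centre of its underside, z up. Starts flat on the table (slides under a fingertip pressed on its top), or is absent (None)
- rust_tile: loose glaze test tile, rust brown with one white end, 75 (its x) x 40 (its y) x 9.5 mm, 50 g. Origin: centre of its underside, z up. Starts flat on the table (slides under a fingertip pressed on its top), or is absent (None)
- blue_tile: loose glaze test tile, blue with one white end, 75 (its x) x 40 (its y) x 9.5 mm, 50 g. Origin: centre of its underside, z up. Starts flat on the table (slides under a fingertip pressed on its top), or is absent (None)
- drain_rack: fixed steel rack: rail 180 mm up over a 10 mm high drip tray, with three hooks pointing to its -x (to the robot). Origin: on the table under the rail's middle; +y left along the rail. A hook is two parallel 8 mm prongs 54 mm apart (46 clear): level for 55 mm, then a V dip 20 mm deep (85 mm out), then turned up to black ball tips (106 mm out, top 189 mm above the table; lowest point of a prong 156)
- hook_left (a point): the seat of the left hook: the point midway between its two prongs where the middle of a pail's handle comes to lie (170 mm above the table); axes as the rack; a green plate on the rail marks each hook; hooks are 128 mm apart
- hook_middle (a point): the seat of the middle hook: the point midway between its two prongs where the middle of a pail's handle comes to lie (170 mm above the table); axes as the rack; a green plate on the rail marks each hook; hooks are 128 mm apart
- hook_right (a point): the seat of the right hook: the point midway between its two prongs where the middle of a pail's handle comes to lie (170 mm above the table); axes as the rack; a green plate on the rail marks each hook; hooks are 128 mm apart
- blue_pail: loose blue metal pail, 72 mm wide at the rim, 58 mm high, about 140 g, with a stiff fixed handle arching over it along its y: flat top bar of 6 mm wire at height 125 mm (65 mm clear above the rim), 86 mm of it straight, 106 mm wide over all. Origin: centre of its underside, z up; starts upright on the table or is absent (None)
- blue_pail_grip (a point): middle of the handle's top bar of the blue pail, where a wooden sleeve 14 mm thick and 32 mm long (along the pail's y) can be pinched from above, across the bar; the sleeve fits between the two prongs of a hook, the bare wire beside it rests on them
- yellow_pail: loose yellow metal pail, 72 mm wide at the rim, 58 mm high, about 140 g, with a stiff fixed handle arching over it along its y: flat top bar of 6 mm wire at height 125 mm (65 mm clear above the rim), 86 mm of it straight, 106 mm wide over all. Origin: centre of its underside, z up; starts upright on the table or is absent (None)
- yellow_pail_grip (a point): middle of the handle's top bar of the yellow pail, where a wooden sleeve 14 mm thick and 32 mm long (along the pail's y) can be pinched from above, across the bar; the sleeve fits between the two prongs of a hook, the bare wire beside it rests on them
- white_pail: loose white metal pail, 72 mm wide at the rim, 58 mm high, about 140 g, with a stiff fixed handle arching over it along its y: flat top bar of 6 mm wire at height 125 mm (65 mm clear above the rim), 86 mm of it straight, 106 mm wide over all. Origin: centre of its underside, z up; starts upright on the table or is absent (None)
- white_pail_grip (a point): middle of the handle's top bar of the white pail, where a wooden sleeve 14 mm thick and 32 mm long (along the pail's y) can be pinched from above, across the bar; the sleeve fits between the two prongs of a hook, the bare wire beside it rests on them
- mug: white dotted mug, 91 mm high; origin: at its underside; a bystander that stays where it is
- oxide_jar: small clear spice jar with red cap, 45 x 45 x 106 mm; origin: at its underside; a bystander that stays where it is

How it is judged:
By the outcome, as a careful person would: the job done as asked, in the order asked, and still so for the second after the job is handed in, with the robot touching nothing.
Of green_tile, cream_tile, rust_tile, blue_tile only 3 to 4 are there at a start; the rules pass over those that are not, and their reading is None.
Of blue_pail, yellow_pail, white_pail only 2 to 3 are there at a start; the rules pass over those that are not, and their reading is None.
At some moment in a run one of green_tile, cream_tile, rust_tile, blue_tile may be knocked a few centimetres aside while the robot is not near it.
It also fails if it takes over 210 s, if anything falls off the work surface, if the arm or the gripper's body presses on something with over 40 N, if the wrist force passes 120 N, or if a joint passes its speed limit or range.

ROBOT

A 6-joint arm with a two-finger parallel gripper is mounted at the origin on a cart in front of the work surface, level with it; the furniture and walls round the work are solid. World frame = base frame: x ahead of the robot, y to its left, z up, the work surface at z = 0. Lengths are in m, angles in degrees, forces in N, time in s.
With the tool pointing down it reaches from about 0.35 to 0.85 m from the base axis. Payload 8.1 kg.
Tool frame: the origin (TCP) lies between the finger pads; the fingertips stand 14 mm ahead of it and the grasp point (between the pads) lies 5 mm behind it (env.tcp_to_tips is the distance from the TCP to the fingertips, in m); z points along the fingers, y is the line along which they close (so a half turn about z gives the same grasp; the last joint's range is limited). The gripper opens to 85 mm and grips with 20 to 120 N. Pads are 22 mm wide; open, the fingers measure 114 mm over their backs; the gripper's body (76 mm by 85 mm) begins 54 mm behind the grasp point. The pads swing forward as they close: fully open they stand 13 mm farther back than shut.
Start: joints at [60.138, 7.471, 85.268, -0, 87.261, -4.893], TCP at [0.253, 0.544, 0.245] pointing down, gripper open.
Joint ranges: [-169.43, 169.43], [-51.17, 129.36], [1.28, 143.12], [-76.62, 256.62], [0, 156.53], [-152.29, 152.29]. Speed limits (degrees/s): [136.94, 136.94, 159.86, 180, 180, 180].

INTERFACE

Orientations are given as [roll, pitch, yaw] about the fixed x, y, z axes, in that order (R = Rz(yaw) Ry(pitch) Rx(roll)).
In Python, from rig import env gives the robot as it stands.
- The arm moves only by the shell command python3 steer.py 'ROWS' [FORCE]. ROWS is a JSON list that holds a single list of rows (three levels of brackets), with 1 to 8 rows, each of 7 numbers: a rotation vector rx, ry, rz in units of 4 degrees, then dx, dy, dz in shares of the most that a row can go, 1 being 62.5 mm, then the opening from 0.0 (shut) to 1.0 (fully open); each row shifts and turns the commanded pose from where the row before left it, along the tool's axes as they then stand; what a row does not reach is not made up. A row lasts 1/8 s, in which the tool goes at most 0.0625 m and 10.7 degrees, less where a joint would pass 70% of its speed; a pose out of reach is approached as far as the arm can. The fingers move at their own pace and stop on an object; FORCE is the grip in N (left out, the last holds). Time passes only in rows, so rows that do not move let the fingers close. It prints the time, the measured TCP pose, the force, the opening and the grip force at its end. Input that does not fit is refused with a message, and nothing moves.
- env.observe(): the state, without advancing time (a new reading comes with each control period).
- env.capture(name): name is "side" or "top"; returns a dict with "pixels" (480x640x3 uint8, blue, green, red), "camera_matrix" (3x3 intrinsics, pixels), "R" (3x3) and "t" (3): a world point X has camera coordinates R X + t. Camera axes: x right, y down, z forward; pixel columns grow to the right and rows downward; lengths in m; the calibration is good to about 2 mm. A picture is of the moment at which its call begins. There is no depth.
- env.finish_job(): hands the job in; it is judged then, once.
The state is a dict: "t": time; "joints": joint angles; "qvel": joint speeds; "joint_efforts": joint torques, N m; "ee_pos": TCP position; "tcp_rot": TCP orientation; "contact_force": force on the tool from outside, world axes, zero at the start; "ft_torque": the same for the moment, N m; "grip_width": opening from 0.0 (shut) to 1.0 (fully open); "grip_force": force on a finger pad.
Only numpy, scipy, OpenCV 4.12 (cv2) and the standard library are available. Lean on these libraries where they do the work, as an engineer would, in place of code of your own. Each camera call takes 0.05 s, during which the arm holds its last target. There are 200 camera calls.

## Working session

There is one attempt and no reset: what is moved stays moved. The work goes in short steps, Python scripts to look and compute and a shell command to move; the robot and the scene stay as the last step left them, time stands still between calls to the robot, and variables do not carry over. Pictures are saved under pics/ and viewed, at most 14 in all, crops included, and the job is handed in when it is done.

```bash
ls; mkdir -p pics; python3 - <<'E'
from rig import env
import cv2
print(env.observe(), env.tcp_to_tips)
for n in("side","top"):
    c=env.capture(n); cv2.imwrite(f"pics/{n}0.png",c["pixels"]); print(n,c["camera_matrix"],c["R"],c["t"])
E
```

```text
pics
rig.py
steer.py
{'t': 0.0, 'joints': array([ 6.01378025e+01,  7.51590362e+00,  8.53294864e+01,  8.41488885e-04,
        8.72622363e+01, -4.89464362e+00]), 'qvel': array([-0.01497439, -0.09214549, -0.00226666, -0.08504704, -0.00365552,
       -0.03055636]), 'joint_efforts': array([ 2.04930247e-04, -5.69413340e+01, -5.00548339e+01, -1.53484461e-04,
        1.48891623e-02, -6.12859617e-05]), 'ee_pos': array([0.25298851, 0.54347198, 0.24423414]), 'tcp_rot': array([-1.79892838e+02, -1.00204638e-02,  1.55032396e+02]), 'contact_force': array([ 0.529416  , -0.62191297,  0.53898708]), 'ft_torque': array([-0.03825799,  0.06835064, -0.02142385]), 'grip_force': 0.0, 'grip_width': 1.0013115569763986} 0.014
side [[501.95919198   0.         326.40579732]
 [  0.         501.95919198 236.71770376]
 [  0.           0.           1.        ]] [[-0.95785269 -0.28697554 -0.01277776]
 [-0.16379231  0.58215832 -0.79640679]
 [ 0.23598795 -0.76074748 -0.6046263 ]] [0.49052387 0.19993572 1.21260791]
top [[483.26114792   0.         313.08232235]
 [  0.         483.26114792 236.45161654]
 [  0.           0.           1.        ]] [[-0.07235672 -0.99737105  0.00393709]
 [-0.97700494  0.07008431 -0.20136915]
 [ 0.20056383 -0.01841697 -0.97950751]] [0.01874342 0.54289221 1.22927572]
```
View pics/side0.png

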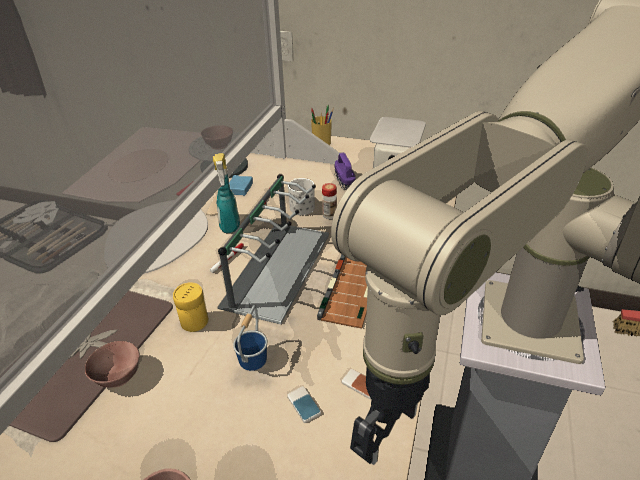

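View pics/top0.png

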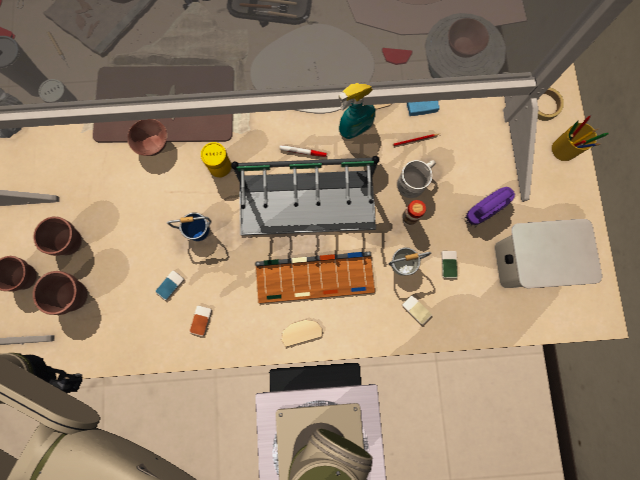

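```bash
cat > h.py <<'E'
import numpy as np, cv2
from scipy.spatial.transform import Rotation as Ro
from rig import env
def cap(n,save=None):
    c=env.capture(n)
    if save: cv2.imwrite(save,c["pixels"])
    return c
def cast(c,uv,z):
    uv=np.atleast_2d(uv).astype(float); d=np.c_[uv,np.ones(len(uv))]@np.linalg.inv(c["camera_matrix"]).T@c["R"]
    o=-c["R"].T@c["t"]; return o+d*((z-o[2])/d[:,2])[:,None]
def proj(c,X):
    p=np.atleast_2d(X)@c["R"].T+c["t"]; p=p@c["camera_matrix"].T; return p[:,:2]/p[:,2:]
def st():
    s=env.observe(); return s["t"],s["ee_pos"].round(4),s["tcp_rot"].round(2)
def rel(p,yaw):
    """tool-axes shift and turn from the present pose to TCP at p, pointing down with TCP yaw"""
    s=env.observe(); R=Ro.from_euler("xyz",s["tcp_rot"],degrees=True)
    T=min((Ro.from_euler("xyz",[180,0,yaw+k],degrees=True) for k in(0,180)),key=lambda T:(R.inv()*T).magnitude())
    print("rotvec",(R.inv()*T).as_rotvec(degrees=True).round(2),"d in tool now",R.inv().apply(np.array(p)-s["ee_pos"]).round(4),"d in tool after turn",T.inv().apply(np.array(p)-s["ee_pos"]).round(4))
E
python3 - <<'E'
from h import *
im=cv2.imread("pics/top0.png")
cv2.imwrite("pics/c1.png",cv2.resize(im[135:355,145:480],None,fx=2.38,fy=2.38,interpolation=cv2.INTER_CUBIC))
E
```

View pics/c1.png

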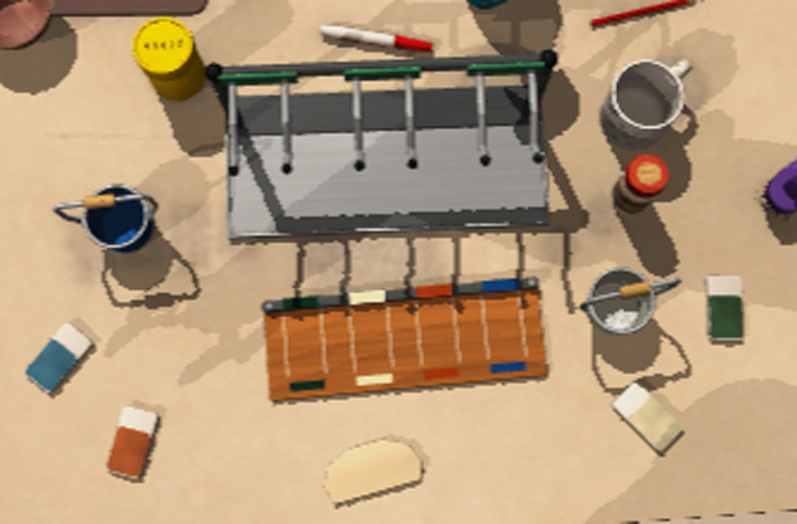

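```bash
cat >> h.py <<'E'
HS={"green":((40,60,15),(90,255,130)),"rust":((3,150,90),(14,255,230)),"blue":((95,90,60),(115,255,230))}
def tilemask(im,name):
    hsv=cv2.cvtColor(im,cv2.COLOR_BGR2HSV); b,g,r=[x.astype(int) for x in cv2.split(im)]
    white=((np.minimum(np.minimum(b,g),r)>150)&(r-b<48)).astype(np.uint8)*255
    if name=="cream": col=((r-b>=25)&(r-b<95)&(r>150)&(r-g<22)).astype(np.uint8)*255
    else: col=cv2.inRange(hsv,*HS[name])
    return white,col
def tile(c,name,box,z=0.0095,F=6):
    u0,v0,u1,v1=box; im=cv2.resize(c["pixels"][v0:v1,u0:u1],None,fx=F,fy=F,interpolation=cv2.INTER_CUBIC)
    w,col=tilemask(im,name); m=cv2.morphologyEx(w|col,cv2.MORPH_OPEN,np.ones((9,9)));m=cv2.morphologyEx(m,cv2.MORPH_CLOSE,np.ones((13,13)))
    k=max(cv2.findContours(m,cv2.RETR_EXTERNAL,cv2.CHAIN_APPROX_NONE)[0],key=cv2.contourArea)
    P=cast(c,(k[:,0]+.5)/F-.5+[u0,v0],z)[:,:2]
    (cx,cy),(a,b),ang=cv2.minAreaRect((P*1000).astype(np.float32))
    if a<b: ang+=90; a,b=b,a
    wm=cv2.moments(w&cv2.drawContours(np.zeros_like(m),[k],-1,255,-1))
    return np.array([cx,cy])/1000,(ang+90)%180-90,(round(a,1),round(b,1)),m,im
E
python3 - <<'E'
from h import *
c=cap("top")
B={"green":(435,243,465,285),"cream":(395,288,435,335),"rust":(183,298,218,345),"blue":(150,262,192,308)}
S=[]
for n,b in B.items():
    p,a,s,m,im=tile(c,n,b); print(n,p.round(4),round(a,1),s)
    S.append(cv2.resize(np.hstack([im,cv2.merge([m]*3)]),(390,290)))
# board marks: near bars z=.008, fence blocks z=.018
hsv=cv2.cvtColor(c["pixels"],cv2.COLOR_BGR2HSV)
u0,v0,u1,v1=245,235,385,315;F=6
im=cv2.resize(c["pixels"][v0:v1,u0:u1],None,fx=F,fy=F,interpolation=cv2.INTER_CUBIC)
h=cv2.cvtColor(im,cv2.COLOR_BGR2HSV)
for n,lo,hi in(("green",(40,60,10),(95,255,120)),("cream",(15,15,180),(40,120,255)),("blue",(100,120,60),(125,255,255)),("rustf",(2,200,120),(9,255,255))):
    m=cv2.morphologyEx(cv2.inRange(h,lo,hi),cv2.MORPH_OPEN,np.ones((7,7)))
    nn,l,stt,ce=cv2.connectedComponentsWithStats(m)
    for i in range(1,nn):
        if stt[i,4]>500: uv=(ce[i]+.5)/F-.5+[u0,v0]; print(n,stt[i,2:5]/F,uv.round(1),"z8",cast(c,uv,.008)[0,:2].round(4),"z18",cast(c,uv,.018)[0,:2].round(4))
cv2.imwrite("pics/t1.png",np.vstack([np.hstack(S[:2]),np.hstack(S[2:])]))
# board outline
m=cv2.inRange(h,(5,120,60),(20,255,230));k=max(cv2.findContours(m,cv2.RETR_EXTERNAL,cv2.CHAIN_APPROX_NONE)[0],key=cv2.contourArea)
P=cast(c,(k[:,0]+.5)/F-.5+[u0,v0],.008)[:,:2];print("board",cv2.minAreaRect((P*1000).astype(np.float32)))
E
```

```text
green [ 0.4506 -0.3861] -5.1 (71.3, 39.0)
cream [ 0.3345 -0.2831] 40.7 (75.7, 41.0)
rust [0.3481 0.2954] -17.3 (72.8, 40.0)
blue [0.4491 0.3758] -42.5 (72.5, 39.5)
green [ 14.83333333   5.83333333 403.66666667] [270.8 261.9] z8 [0.4901 0.099 ] z18 [0.4885 0.0983]
green [ 13.66666667   3.83333333 232.5       ] [273.6 296.5] z8 [0.3956 0.0965] z18 [0.3948 0.0958]
cream [  24.16666667   20.33333333 2485.66666667] [303.7 244.3] z8 [0.5324 0.0061] z18 [0.5305 0.006 ]
cream [  17.           18.66666667 1603.66666667] [327.  243.1] z8 [ 0.5311 -0.0581] z18 [ 0.5292 -0.0576]
cream [  24.66666667   18.66666667 2476.16666667] [349.5 243.2] z8 [ 0.5263 -0.1199] z18 [ 0.5245 -0.1189]
cream [  140.            80.         22381.16666667] [313.3 288.4] z8 [ 0.4096 -0.0114] z18 [ 0.4087 -0.0113]
cream [ 18.          15.5        794.16666667] [280.4 251.6] z8 [0.5167 0.0711] z18 [0.515  0.0706]
cream [ 15.           6.33333333 441.5       ] [298.8 259.1] z8 [0.4924 0.0221] z18 [0.4908 0.022 ]
cream [ 15.           5.         325.66666667] [301.9 294. ] z8 [0.3969 0.0201] z18 [0.3961 0.02  ]
blue [ 14.66666667   5.66666667 394.5       ] [354.4 254.5] z8 [ 0.494  -0.1305] z18 [ 0.4924 -0.1295]
blue [ 13.66666667   4.33333333 250.16666667] [358.1 288.8] z8 [ 0.3999 -0.1319] z18 [ 0.399  -0.1309]
rustf [ 14.5          5.16666667 368.33333333] [326.9 256.9] z8 [ 0.4928 -0.0549] z18 [ 0.4913 -0.0544]
rustf [ 14.33333333   4.5        291.33333333] [329.9 291.4] z8 [ 0.3984 -0.0555] z18 [ 0.3975 -0.055 ]
board ((441.77667236328125, -17.264389038085938), (116.94486999511719, 317.48394775390625), 1.18642258644104)
```

View pics/t1.png

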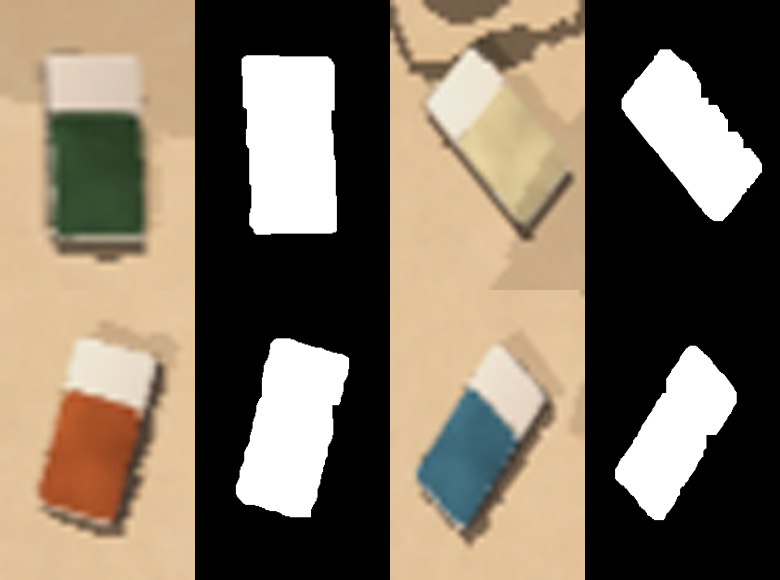

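```bash
python3 - <<'E'
from h import *
c=cap("top"); px=c["pixels"]; g=cv2.cvtColor(px,cv2.COLOR_BGR2GRAY).astype(int)
C=lambda u,v:np.array([u,v])/2.38+[145-.5,135-.5]
for u,v in((233,170),(287,168),(360,165),(413,162),(486,159),(538,157)):
    p=C(u,v); x,y=np.round(p).astype(int); w=np.clip(90-g[y-3:y+4,x-3:x+4],0,None); yy,xx=np.mgrid[y-3:y+4,x-3:x+4]
    q=np.array([(w*xx).sum(),(w*yy).sum()])/w.sum(); print("ball",q.round(1),cast(c,q,.184)[0,:2].round(4))
hsv=cv2.cvtColor(px,cv2.COLOR_BGR2HSV)
F=6
for n,(u,v) in {"blue":(99,201),"white":(636,290)}.items():
    u0,v0=np.round(C(u,v)).astype(int)-14; im=cv2.resize(px[v0:v0+28,u0:u0+28],None,fx=F,fy=F,interpolation=cv2.INTER_CUBIC)
    m=cv2.inRange(cv2.cvtColor(im,cv2.COLOR_BGR2HSV),(8,130,120),(22,255,255)); m[:40]=0;m[-40:]=0
    k=max(cv2.findContours(m,0,1)[0],key=cv2.contourArea); P=cast(c,(k[:,0]+.5)/F-.5+[u0,v0],.127)[:,:2]
    print(n,"sleeve",cv2.minAreaRect((P*1000).astype(np.float32)))
    for i,(a,b) in enumerate({"blue":((75,209),(148,198)),"white":((597,300),(668,283))}[n]): print(" wire pt",cast(c,C(a,b),.125)[0,:2].round(4))
green=cv2.inRange(hsv,(60,80,20),(95,255,140)); 
for u in(259,384,507):
    x,y=np.round(C(u,74)).astype(int); s=green[y-5:y+6,x-18:x+19]; ys,xs=np.nonzero(s); print("plate",len(xs),(xs.mean()+x-18).round(1),(ys.mean()+y-5).round(1),cast(c,[xs.mean()+x-18,ys.mean()+y-5],.185)[0,:2].round(4))
# fence base and near edge profiles (between marks)
for y in(.058,-.018,-.094):
    X=np.arange(.36,.52,.002); uv=proj(c,np.c_[X,np.full_like(X,y)+(X-.44)*np.tan(np.radians(1.1)),np.full_like(X,.008)]).astype(np.float32)
    s=cv2.remap(px,uv[None,:,0],uv[None,:,1],cv2.INTER_LINEAR)[0]
    print(y," ".join(f"{int(1000*a)}:{r[2]}/{r[0]}" for a,r in zip(X,s) if a<.395 or a>.465))
E
```

```text
ball [242.5 206.3] [0.6028 0.1467]
ball [265.1 205.4] [0.6012 0.0922]
ball [295.6 204.2] [0.5988 0.0184]
ball [317.9 203.4] [ 0.597  -0.0355]
ball [348.4 202. ] [ 0.5952 -0.1095]
ball [371.2 200.5] [ 0.5952 -0.165 ]
blue sleeve ((596.2325439453125, 296.70635986328125), (12.069502830505371, 31.306716918945312), 2.8480467796325684)
 wire pt [0.5896 0.3232]
 wire pt [0.5961 0.2458]
white sleeve ((461.57904052734375, -258.5428466796875), (11.009864807128906, 31.805831909179688), 7.635105609893799)
 wire pt [ 0.4529 -0.2187]
 wire pt [ 0.4655 -0.2949]
plate 133 252.5 167.2 [0.7    0.1179]
plate 126 305.4 165.1 [ 0.6962 -0.012 ]
plate 133 357.6 163.1 [ 0.6923 -0.1407]
0.058 360:230/162 362:230/164 364:231/165 366:231/165 368:231/165 370:230/163 372:230/162 374:230/163 376:212/149 378:138/91 380:125/82 382:113/61 384:116/36 386:171/39 388:172/37 390:170/36 392:169/36 394:171/37 466:181/40 468:187/39 470:190/42 472:187/42 474:186/42 476:186/42 478:123/27 480:102/23 482:85/23 484:39/24 486:60/55 488:75/73 490:77/75 492:80/77 494:85/83 496:112/96 498:173/122 500:175/123 502:176/123 504:176/122
[... 450 characters left out ...]
 492:77/73 494:79/76 496:88/80 498:110/84 500:148/103 502:167/113 504:169/116 506:171/120 508:186/133 510:198/142 512:200/143 514:197/140 516:196/139 518:196/138 520:198/140
-0.094 360:225/153 362:225/155 364:227/156 366:228/159 368:229/160 370:229/160 372:228/159 374:228/158 376:228/158 378:227/158 380:227/159 382:174/119 384:118/71 386:94/39 388:156/38 390:170/37 392:165/36 394:159/35 466:192/42 468:189/41 470:186/41 472:182/40 474:180/39 476:181/39 478:188/41 480:150/32 482:102/22 484:96/21 486:59/23 488:49/41 490:73/71 492:74/71 494:76/73 496:82/78 498:95/88 500:162/115 502:197/130 504:200/131 506:199/131 508:201/132 510:205/136 512:219/146 514:220/146 516:220/146 518:220/147 520:222/148
```

```bash
python3 -c "
from h import *
rel([.4491,.3758,.10],137.5)"
```

```text
rotvec [-0.07  0.   17.53] d in tool now [-0.2485 -0.0693  0.1447] d in tool after turn [-0.2579  0.0086  0.1446]
```

Careful with the scale: shifts go in shares of 62.5 mm and turns go in units of 4 degrees. That gives: -0.0516 m is -0.8256, 0.0289 m is 0.4624, 8.8 degrees is 2.2.

```bash
python3 steer.py '[[[0, 0, 2.2, 0, 0, 0, 0.7], [0, 0, 2.2, 0, 0, 0, 0.7], [0, 0, 0, -0.8256, 0.0272, 0.4624, 0.7], [0, 0, 0, -0.8256, 0.0272, 0.4624, 0.7], [0, 0, 0, -0.8256, 0.0272, 0.4624, 0.7], [0, 0, 0, -0.8256, 0.0272, 0.4624, 0.7], [0, 0, 0, -0.8256, 0.0288, 0.4624, 0.7], [0, 0, 0, 0, 0, 0, 0.7]]]' 40; python3 - <<'E'
from h import *
rel([.4491,.3758,.10],137.5)
c=cap("side","pics/s1.png"); cap("top","pics/t2.png")
E
```

```text
t: 1.2
ee_pos: [0.4497, 0.3718, 0.0974]
tcp_rot: [-179.7, -0.0, 137.2]
contact_force: [-0.1, 0.3, -0.5]
grip_width: 0.701
grip_force: 0.0
rotvec [-0.31 -0.02 -0.32] d in tool now [ 0.0032  0.0025 -0.0026] d in tool after turn [ 0.0032  0.0025 -0.0026]
```

To row units: 0.03 m is 0.48, 0.012 m is 0.192.

```bash
python3 steer.py '[[[0, 0, 0, 0.0512, 0.04, 0.48, 0.7], [0, 0, 0, 0, 0, 0.48, 0.7], [0, 0, 0, 0, 0, 0.192, 0.7], [0, 0, 0, 0, 0, 0.096, 0.7], [0, 0, 0, 0, 0, 0, 0.7]]]'; python3 - <<'E'
from h import *
a=cap("side")["pixels"];b=cap("top")["pixels"]
cv2.imwrite("pics/a1.png",np.hstack([cv2.resize(a[360:440,260:360],(400,320)),cv2.resize(b[250:330,120:220],(400,320))]))
E
```

```text
t: 1.92
ee_pos: [0.4486, 0.3804, 0.0236]
tcp_rot: [179.9, 0.0, 137.5]
contact_force: [-0.0, 0.6, 0.8]
grip_width: 0.698
grip_force: 0.0
```

View pics/a1.png

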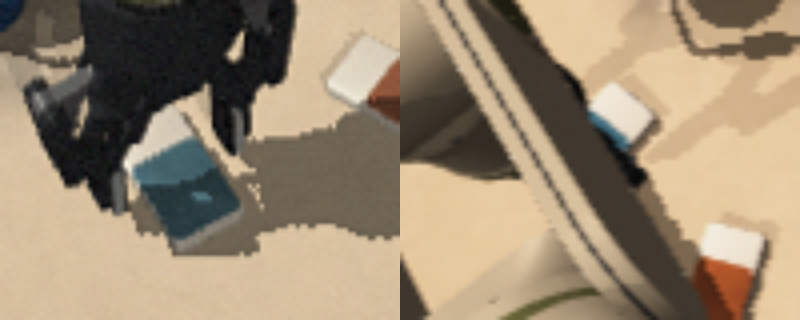

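```bash
python3 steer.py '[[[0, 0, 0, -0.0496, -0.0544, 0.064, 0.7], [0, 0, 0, 0, 0, 0.048, 0.7], [0, 0, 0, 0, 0, 0, 0.7], [0, 0, 0, 0, 0, 0, 0.3], [0, 0, 0, 0, 0, 0, 0.3], [0, 0, 0, 0, 0, 0, 0.3], [0, 0, 0, 0, 0, 0, 0.3], [0, 0, 0, 0, 0, 0, 0.3]]]' 40; 
```

```text
t: 3.02
ee_pos: [0.4487, 0.3753, 0.0161]
tcp_rot: [180.0, 0.0, 137.4]
contact_force: [0.4, 0.5, 3.1]
grip_width: 0.451
grip_force: 40.6
```

To row units: -0.05 m is -0.8, -8.74 degrees is -2.185.

```bash
python3 steer.py '[[[0, 0, 0, 0, 0, -0.8, 0.3], [0, 0, 0, 0, 0, -0.8, 0.3], [0, 0, -2.185, 0, 0, 0, 0.3], [0, 0, -2.185, 0, 0, 0, 0.3], [0, 0, -2.185, 0, 0, 0, 0.3], [0, 0, -2.185, 0, 0, 0, 0.3], [0, 0, -2.185, 0, 0, 0, 0.3], [0, 0, 0, 0, 0, 0, 0.3]]]'; python3 - <<'E'
from h import *
rel([.437,-.1308,.06],181.1)
E
```

```text
t: 4.03
ee_pos: [0.448, 0.3749, 0.1152]
tcp_rot: [-180.0, -0.1, -178.9]
contact_force: [1.5, 0.7, -0.8]
grip_width: 0.446
grip_force: 40.6
rotvec [-0.04 -0.05 -0.02] d in tool now [ 0.0205 -0.5053  0.0555] d in tool after turn [ 0.0207 -0.5054  0.0552]
```

```bash
python3 steer.py '[[[0, 0, 0, 0.048, -0.976, 0, 0.3], [0, 0, 0, 0.048, -0.976, 0, 0.3], [0, 0, 0, 0.048, -0.976, 0, 0.3], [0, 0, 0, 0.048, -0.976, 0, 0.3], [0, 0, 0, 0.048, -0.976, 0, 0.3], [0, 0, 0, 0.048, -0.976, 0, 0.3], [0, 0, 0, 0.04, -0.976, 0, 0.3], [0, 0, 0, 0, -0.976, 0, 0.3]]]';python3 steer.py '[[[0, 0, 0, 0, -0.2768, 0.88, 0.3], [0, 0, 0, 0, 0, 0, 0.3], [0, 0, 0, 0, 0, 0, 0.3]]]'; python3 - <<'E'
from h import *
rel([.438,-.1308,.026],181.1)
c=cap("top"); cap("side","pics/s3.png");cv2.imwrite("pics/t3.png",c["pixels"])
E
```

```text
t: 5.03
ee_pos: [0.4371, -0.1151, 0.1159]
tcp_rot: [-180.0, 0.0, -179.1]
contact_force: [1.1, 1.0, -0.6]
grip_width: 0.451
grip_force: 40.6
t: 5.4
ee_pos: [0.438, -0.13, 0.0614]
tcp_rot: [180.0, -0.0, -179.0]
contact_force: [0.8, -0.3, 0.7]
grip_width: 0.453
grip_force: 40.7
rotvec [ 0.03 -0.02 -0.08] d in tool now [-0.     -0.0008  0.0354] d in tool after turn [-0.     -0.0008  0.0354]
```

To row units: 0.025 m is 0.4, 0.0105 m is 0.168.

```bash
python3 steer.py '[[[0, 0, 0, 0, -0.0128, 0.4, 0.3], [0, 0, 0, 0, 0, 0.168, 0.3], [0, 0, 0, 0, 0, 0, 0.3], [0, 0, 0, -0.064, 0, 0, 0.3], [0, 0, 0, 0, 0, 0, 0.3]]]';  python3 steer.py '[[[0, 0, 0, -0.048, 0, 0, 0.3], [0, 0, 0, 0, 0, 0, 0.3]]]';python3 steer.py '[[[0, 0, 0, -0.032, 0, 0, 0.3], [0, 0, 0, 0, 0, 0, 0.3]]]'
```

```text
t: 6.12
ee_pos: [0.443, -0.1314, 0.0263]
tcp_rot: [-180.0, 0.1, -178.9]
contact_force: [0.4, 0.9, -0.2]
grip_width: 0.452
grip_force: 40.7
t: 6.38
ee_pos: [0.4453, -0.1312, 0.0256]
tcp_rot: [-180.0, 0.0, -178.9]
contact_force: [0.1, -0.5, -0.6]
grip_width: 0.455
grip_force: 40.7
t: 6.62
ee_pos: [0.447, -0.1311, 0.0253]
tcp_rot: [-180.0, 0.0, -178.9]
contact_force: [0.7, -0.3, -1.1]
grip_width: 0.447
grip_force: 40.7
```

To row units: -0.002 m is -0.032.

```bash
python3 steer.py '[[[0, 0, 0, -0.032, 0, 0, 0.3], [0, 0, 0, 0, 0, 0, 0.3]]]';python3 steer.py '[[[0, 0, 0, -0.032, 0, 0, 0.3], [0, 0, 0, 0, 0, 0, 0.3]]]'
```

```text
t: 6.88
ee_pos: [0.449, -0.1311, 0.0253]
tcp_rot: [-180.0, 0.0, -178.9]
contact_force: [0.2, -0.0, -1.3]
grip_width: 0.446
grip_force: 40.7
t: 7.12
ee_pos: [0.451, -0.131, 0.0253]
tcp_rot: [-180.0, 0.0, -178.9]
contact_force: [0.4, -0.5, -0.2]
grip_width: 0.452
grip_force: 40.7
```

```bash
python3 steer.py '[[[0, 0, 0, -0.032, 0, 0, 0.3], [0, 0, 0, 0, 0, 0, 0.3]]]';python3 steer.py '[[[0, 0, 0, -0.032, 0, 0, 0.3], [0, 0, 0, 0, 0, 0, 0.3]]]'; python3 - <<'E'
from h import *
c=cap("top")["pixels"];b=cap("side")["pixels"]
cv2.imwrite("pics/a2.png",np.hstack([cv2.resize(c[235:315,325:405],(400,400),interpolation=2),cv2.resize(b[245:335,310:400],(400,400),interpolation=2)]))
E
```

```text
t: 7.38
ee_pos: [0.4513, -0.1309, 0.0247]
tcp_rot: [180.0, -0.2, -178.9]
contact_force: [-6.1, -1.4, 1.8]
grip_width: 0.449
grip_force: 41.0
t: 7.62
ee_pos: [0.4514, -0.1308, 0.0244]
tcp_rot: [179.9, -0.5, -178.9]
contact_force: [-17.7, -1.2, 12.0]
grip_width: 0.443
grip_force: 41.9
```

View pics/a2.png

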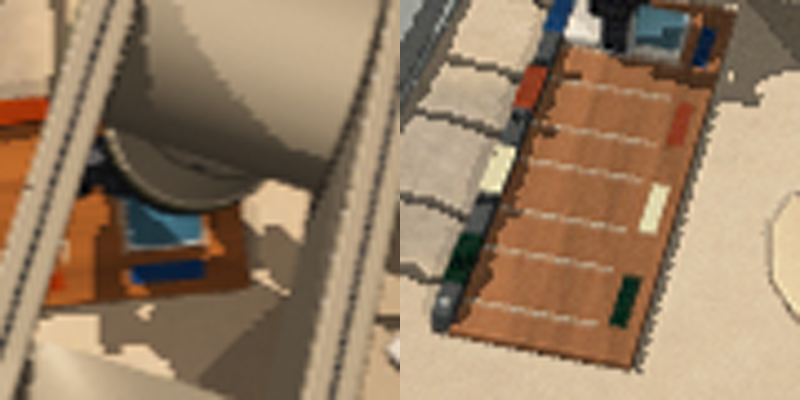

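To row units: 0.0025 m is 0.04.

```bash
python3 steer.py '[[[0, 0, 0, 0.04, 0, 0, 0.3], [0, 0, 0, 0, 0, 0, 0.3], [0, 0, 0, 0, 0, 0, 0.6], [0, 0, 0, 0, 0, 0, 0.65], [0, 0, 0, 0, 0, 0, 0.65]]]';python3 steer.py '[[[0, 0, 0, 0, 0, -0.48, 0.65], [0, 0, 0, 0, 0, -0.96, 0.65], [0, 0, 0, 0, 0.96, -0.32, 0.65], [0, 0, 0, 0, 0.96, 0, 0.65], [0, 0, 0, 0, 0.96, 0, 0.65], [0, 0, 0, 0, 0.96, 0, 0.65], [0, 0, 0, 0, 0.96, 0, 0.65], [0, 0, 0, 0, 0, 0, 0.65]]]'; cat > look.py <<'E'
from h import *
import sys
c=cap("top"); cv2.imwrite("pics/last.png",c["pixels"])
for n in sys.argv[1:]:
    n,box,z=n.split(":"); p,a,s,m,im=tile(c,n,list(map(int,box.split(","))),float(z)); print(n,p.round(4),round(a,1),s)
E
python3 look.py blue:340,244,385,300:.0175 rust:183,298,218,345:.0095
```

```text
t: 8.35
ee_pos: [0.4529, -0.131, 0.0256]
tcp_rot: [-180.0, 0.1, -178.9]
contact_force: [0.7, 0.2, -1.1]
grip_width: 0.649
grip_force: 0.0
t: 9.35
ee_pos: [0.446, 0.1723, 0.1354]
tcp_rot: [179.9, 0.0, -178.5]
contact_force: [-0.9, -0.8, 0.6]
grip_width: 0.653
grip_force: 0.0
blue [ 0.4567 -0.1295] 0.2 (85.4, 40.6)
rust [0.3583 0.2776] 9.7 (56.8, 26.1)
```

```bash
python3 - <<'E'
from h import *
im=cv2.imread("pics/last.png"); cv2.imwrite("pics/c2.png",cv2.resize(im[215:355,145:475],None,fx=2.4,fy=2.4,interpolation=2))
rel([.3481,.2954,.09],162.7)
E
```

```text
rotvec [1.000e-02 1.000e-02 1.869e+01] d in tool now [0.095  0.1275 0.0452] d in tool after turn [0.1308 0.0903 0.0452]
```

View pics/c2.png

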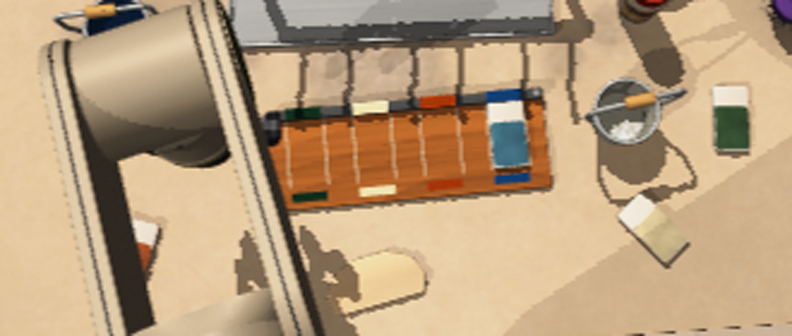

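To row units: 0.0436 m is 0.6976, 0.0301 m is 0.4816, 9.35 degrees is 2.3375.

```bash
python3 steer.py '[[[0, 0, 2.3375, 0, 0, 0, 0.7], [0, 0, 2.3375, 0, 0, 0, 0.7], [0, 0, 0, 0.6976, 0.4816, 0.24, 0.7], [0, 0, 0, 0.6976, 0.4816, 0.24, 0.7], [0, 0, 0, 0.6976, 0.4816, 0.24, 0.7], [0, 0, 0, 0, 0, 0.48, 0.7], [0, 0, 0, 0, 0, 0, 0.7], [0, 0, 0, 0, 0, 0, 0.7]]]'; python3 - <<'E'
from h import *
rel([.3481,.2954,.017],162.7)
print(tile(cap("side"),"rust",(325,355,385,410))[:3])
E
```

```text
t: 10.4
ee_pos: [0.3501, 0.2931, 0.0609]
tcp_rot: [180.0, 0.0, 162.3]
contact_force: [-0.9, 0.3, 0.5]
grip_width: 0.698
grip_force: 0.0
rotvec [ 0.02  0.03 -0.37] d in tool now [0.0026 0.0015 0.0439] d in tool after turn [0.0026 0.0016 0.0439]
(array([0.37052722, 0.30433105]), -26.234378814697266, (39.7, 19.8))
```

```bash
python3 steer.py '[[[0, 0, 0, 0.0384, 0.0224, 0.4, 0.7], [0, 0, 0, 0, 0, 0.24, 0.7], [0, 0, 0, 0, 0, 0.064, 0.7], [0, 0, 0, 0, 0, 0, 0.3], [0, 0, 0, 0, 0, 0, 0.3], [0, 0, 0, 0, 0, 0, 0.3], [0, 0, 0, 0, 0, 0, 0.3], [0, 0, 0, 0, 0, 0, 0.3]]]' 40; python3 steer.py '[[[0, 0, -2.3, 0, 0, -0.8, 0.3], [0, 0, -2.3, 0, 0, -0.8, 0.3], [0, 0, 0, 0, 0, 0, 0.3], [0, 0, 0, 0, 0, 0, 0.3]]]'; python3 - <<'E'
from h import *
rel([.436,-.0548,.0255],181.1)
E
```

```text
t: 11.45
ee_pos: [0.3478, 0.2962, 0.0168]
tcp_rot: [179.9, 0.1, 162.4]
contact_force: [-0.1, -0.8, 6.3]
grip_width: 0.45
grip_force: 40.8
t: 11.95
ee_pos: [0.3469, 0.2957, 0.1155]
tcp_rot: [-180.0, -0.0, -179.2]
contact_force: [-0.2, -0.1, -1.7]
grip_width: 0.45
grip_force: 40.6
rotvec [-0.01 -0.02 -0.34] d in tool now [-0.0845 -0.3516  0.09  ] d in tool after turn [-0.0824 -0.3522  0.09  ]
```

To row units: -0.0118 m is -0.1888, -0.0503 m is -0.8048, -0.34 degrees is -0.085.

```bash
python3 steer.py '[[[0, 0, -0.085, -0.1888, -0.8048, 0, 0.3], [0, 0, 0, -0.1888, -0.8048, 0, 0.3], [0, 0, 0, -0.1888, -0.8048, 0, 0.3], [0, 0, 0, -0.1888, -0.8048, 0, 0.3], [0, 0, 0, -0.1888, -0.8048, 0, 0.3], [0, 0, 0, -0.1888, -0.8048, 0.16, 0.3], [0, 0, 0, -0.1888, -0.8048, 0.48, 0.3], [0, 0, 0, 0, 0, 0.48, 0.3]]]';python3 steer.py '[[[0, 0, 0, 0, 0, 0.208, 0.3], [0, 0, 0, 0, 0, 0, 0.3], [0, 0, 0, 0, 0, 0, 0.3]]]'; python3 - <<'E'
from h import *
rel([.436,-.0548,.0255],181.1)
E
```

```text
t: 12.95
ee_pos: [0.4361, -0.0575, 0.0439]
tcp_rot: [-180.0, -0.1, -179.1]
contact_force: [-0.7, 0.4, -0.1]
grip_width: 0.449
grip_force: 40.7
t: 13.32
ee_pos: [0.4372, -0.054, 0.0338]
tcp_rot: [-180.0, 0.0, -178.8]
contact_force: [0.1, 0.2, -1.2]
grip_width: 0.443
grip_force: 40.7
rotvec [-0.01  0.05  0.14] d in tool now [ 0.0012 -0.0008  0.0083] d in tool after turn [ 0.0012 -0.0008  0.0083]
```

To row units: 0.0078 m is 0.1248, -0.005 m is -0.08.

```bash
python3 steer.py '[[[0, 0, 0, 0, -0.0128, 0.1248, 0.3], [0, 0, 0, 0, 0, 0, 0.3], [0, 0, 0, -0.08, 0, 0, 0.3], [0, 0, 0, -0.064, 0, 0, 0.3], [0, 0, 0, 0, 0, 0, 0.3]]]';  python3 steer.py '[[[0, 0, 0, -0.032, 0, 0, 0.3], [0, 0, 0, 0, 0, 0, 0.3]]]';python3 steer.py '[[[0, 0, 0, -0.032, 0, 0, 0.3], [0, 0, 0, 0, 0, 0, 0.3]]]'
```

```text
t: 13.95
ee_pos: [0.4463, -0.0552, 0.0255]
tcp_rot: [-180.0, 0.0, -178.8]
contact_force: [0.6, -0.4, 0.3]
grip_width: 0.451
grip_force: 40.7
t: 14.2
ee_pos: [0.4478, -0.0551, 0.0253]
tcp_rot: [180.0, 0.0, -178.8]
contact_force: [-1.1, 0.3, -0.8]
grip_width: 0.449
grip_force: 40.7
t: 14.45
ee_pos: [0.4485, -0.0551, 0.0248]
tcp_rot: [180.0, -0.2, -178.8]
contact_force: [-4.5, -0.5, 1.9]
grip_width: 0.448
grip_force: 41.0
```

Contact. One more press, then release.

```bash
python3 steer.py '[[[0, 0, 0, -0.032, 0, 0, 0.3], [0, 0, 0, 0, 0, 0, 0.3], [0, 0, 0, 0.04, 0, 0, 0.3], [0, 0, 0, 0, 0, 0, 0.3], [0, 0, 0, 0, 0, 0, 0.6], [0, 0, 0, 0, 0, 0, 0.65], [0, 0, 0, 0, 0, 0, 0.65]]]';python3 steer.py '[[[0, 0, 0, 0, 0, -0.48, 0.65], [0, 0, 0, 0, 0, -0.96, 0.65], [0, 0, 0, 0.32, -0.8, -0.16, 0.65], [0, 0, 0, 0.32, -0.8, 0, 0.65], [0, 0, 0, 0.32, -0.8, 0, 0.65], [0, 0, 0, 0, 0, 0, 0.65], [0, 0, 0, 0, 0, 0, 0.65]]]'; python3 look.py cream:395,288,435,335:.0095 green:435,243,465,285:.0095; python3 - <<'E'
from h import *
rel([.3345,-.2831,.09],220.7)
E
```

```text
t: 15.32
ee_pos: [0.4496, -0.0551, 0.0255]
tcp_rot: [-180.0, 0.0, -178.8]
contact_force: [0.2, 0.6, 0.2]
grip_width: 0.653
grip_force: 0.0
t: 16.2
ee_pos: [0.3923, -0.2061, 0.1252]
tcp_rot: [180.0, 0.0, -178.9]
contact_force: [1.3, 1.1, -0.7]
grip_width: 0.646
grip_force: 0.0
cream [ 0.3352 -0.283 ] 41.4 (73.6, 40.7)
rotvec [ 2.000e-02  1.000e-02 -3.951e+01] d in tool now [ 0.0596 -0.0763  0.0351] d in tool after turn [ 0.0945 -0.021   0.0352]Traceback (most recent call last):
  File "look.py", line 5, in <module>
    n,box,z=n.split(":"); p,a,s,m,im=tile(c,n,list(map(int,box.split(","))),float(z)); print(n,p.round(4),round(a,1),s)
                                     ~~~~^^^^^^^^^^^^^^^^^^^^^^^^^^^^^^^^^^^^^^^^^^^^
  File "h.py", line 30, in tile
    k=max(cv2.findContours(m,cv2.RETR_EXTERNAL,cv2.CHAIN_APPROX_NONE)[0],key=cv2.contourArea)
ValueError: max() iterable argument is empty
```

To row units: 10 degrees is 2.5.

```bash
python3 steer.py '[[[0, 0, 2.5, 0, 0, 0, 0.7], [0, 0, 2.5, 0, 0, 0, 0.7], [0, 0, 2.5, 0, 0, 0, 0.7], [0, 0, 2.5, 0, 0, 0, 0.7], [0, 0, 2.5, 0, 0, 0, 0.7], [0, 0, 2.5, 0, 0, 0, 0.7], [0, 0, 2.5, 0, 0, 0, 0.7], [0, 0, 2.5, 0, 0, 0, 0.7]]]'; python3 steer.py '[[[0, 0, 2.5, 0, 0, 0, 0.7], [0, 0, 2.5, 0, 0, 0, 0.7], [0, 0, 2.5, 0, 0, 0, 0.7], [0, 0, 2.5, 0, 0, 0, 0.7], [0, 0, 2.5, 0, 0, 0, 0.7], [0, 0, 2.5, 0, 0, 0, 0.7], [0, 0, 0, 0, 0, 0, 0.7], [0, 0, 0, 0, 0, 0, 0.7]]]'; python3 - <<'E'
from h import *
print(env.observe()["joints"])
rel([.3348,-.2831,.06],41.2)
c=cap("top")["pixels"];b=cap("side")["pixels"]
cv2.imwrite("pics/a3.png",np.hstack([cv2.resize(c[225:345,240:480],(540,270),interpolation=2),cv2.resize(b[160:250,280:360],(240,270),interpolation=2)]))
E
```

```text
t: 17.25
ee_pos: [0.3929, -0.2047, 0.1251]
tcp_rot: [180.0, -0.0, 101.0]
contact_force: [0.3, 0.2, -0.5]
grip_width: 0.698
grip_force: 0.0
t: 18.25
ee_pos: [0.3926, -0.2055, 0.1252]
tcp_rot: [-180.0, -0.0, 41.5]
contact_force: [0.1, -0.1, 0.3]
grip_width: 0.697
grip_force: 0.0
[-3.42681195e+01 -1.22619908e+01  1.17271160e+02  6.39004001e-03
  7.50008764e+01  1.42488340e+01]
rotvec [-0.01 -0.    0.28] d in tool now [-0.0947  0.0199  0.0652] d in tool after turn [-0.0946  0.0204  0.0652]
```

View pics/a3.png

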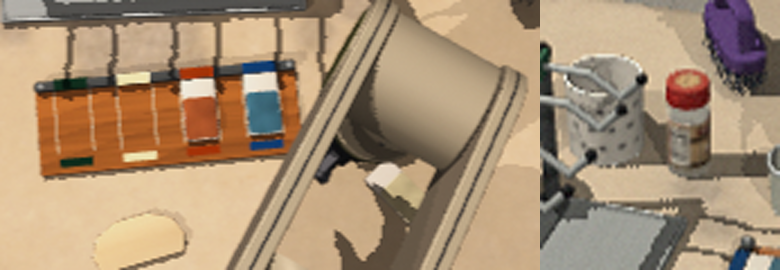

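```bash
python3 steer.py '[[[0, 0, 0.07, -0.7568, 0.1632, 0.32, 0.7], [0, 0, 0, -0.7568, 0.1632, 0.32, 0.7], [0, 0, 0, 0, 0, 0.4, 0.7], [0, 0, 0, 0, 0, 0, 0.7], [0, 0, 0, 0, 0, 0, 0.7]]]'; python3 - <<'E'
from h import *
rel([.3348,-.2831,.0175],41.2)
E
```

```text
t: 18.98
ee_pos: [0.3348, -0.2838, 0.0611]
tcp_rot: [180.0, -0.0, 41.0]
contact_force: [0.3, -0.3, -0.1]
grip_width: 0.704
grip_force: 0.0
rotvec [ 0.03 -0.01 -0.24] d in tool now [ 0.0004 -0.0005  0.0436] d in tool after turn [ 0.0004 -0.0005  0.0436]
```

To row units: 0.025 m is 0.4, 0.014 m is 0.224.

```bash
python3 steer.py '[[[0, 0, 0, 0, 0, 0.4, 0.7], [0, 0, 0, 0, 0, 0.224, 0.7], [0, 0, 0, 0, 0, 0.072, 0.7], [0, 0, 0, 0, 0, 0, 0.3], [0, 0, 0, 0, 0, 0, 0.3], [0, 0, 0, 0, 0, 0, 0.3], [0, 0, 0, 0, 0, 0, 0.3], [0, 0, 0, 0, 0, 0, 0.3]]]' 40; python3 steer.py '[[[0, 0, 0, 0, 0, -0.8, 0.3], [0, 0, 2.5, 0, 0, -0.8, 0.3], [0, 0, 2.5, 0, 0, 0, 0.3], [0, 0, 2.5, 0, 0, 0, 0.3], [0, 0, 2.5, 0, 0, 0, 0.3], [0, 0, 0, 0, 0, 0, 0.3], [0, 0, 0, 0, 0, 0, 0.3]]]'; python3 - <<'E'
from h import *
rel([.435,.0212,.0255],1.1)
E
```

```text
t: 19.98
ee_pos: [0.3348, -0.2843, 0.0175]
tcp_rot: [179.9, -0.0, 40.9]
contact_force: [0.5, 2.0, 5.9]
grip_width: 0.451
grip_force: 40.8
t: 20.85
ee_pos: [0.3341, -0.2836, 0.1166]
tcp_rot: [-180.0, 0.0, 1.1]
contact_force: [-0.2, -0.1, -0.8]
grip_width: 0.452
grip_force: 40.6
rotvec [-0.02  0.02  0.02] d in tool now [ 0.1068 -0.3028  0.0911] d in tool after turn [ 0.1067 -0.3029  0.0911]
```

To row units: -0.0505 m is -0.808, 0.0178 m is 0.2848.

```bash
python3 steer.py '[[[0, 0, 0, 0.2848, -0.808, 0, 0.3], [0, 0, 0, 0.2848, -0.808, 0, 0.3], [0, 0, 0, 0.2848, -0.808, 0, 0.3], [0, 0, 0, 0.2848, -0.808, 0, 0.3], [0, 0, 0, 0.2848, -0.808, 0, 0.3], [0, 0, 0, 0.2848, -0.808, 0.16, 0.3], [0, 0, 0, 0, 0, 0.64, 0.3], [0, 0, 0, 0, 0, 0.48, 0.3]]]';python3 steer.py '[[[0, 0, 0, 0, 0, 0, 0.3], [0, 0, 0, 0, 0, 0, 0.3]]]'; python3 - <<'E'
from h import *
rel([.435,.0212,.026],1.1)
E
```

```text
t: 21.85
ee_pos: [0.436, 0.0219, 0.0355]
tcp_rot: [180.0, 0.0, 1.2]
contact_force: [-0.7, -0.3, -1.0]
grip_width: 0.449
grip_force: 40.6
t: 22.1
ee_pos: [0.437, 0.0207, 0.0378]
tcp_rot: [180.0, -0.1, 0.9]
contact_force: [-0.2, -0.3, -0.7]
grip_width: 0.45
grip_force: 40.6
rotvec [ 0.01 -0.05 -0.16] d in tool now [-0.002  -0.0006  0.0118] d in tool after turn [-0.002  -0.0006  0.0118]
```

Careful with the scale: shifts go in shares of 62.5 mm and turns go in units of 4 degrees. That gives: 0.0115 m is 0.184, 0.004 m is 0.064.

```bash
python3 steer.py '[[[0, 0, 0, 0, -0.0096, 0.184, 0.3], [0, 0, 0, 0, 0, 0, 0.3], [0, 0, 0, 0.064, 0, 0, 0.3], [0, 0, 0, 0.048, 0, 0, 0.3], [0, 0, 0, 0, 0, 0, 0.3]]]';  python3 steer.py '[[[0, 0, 0, 0.032, 0, 0, 0.3], [0, 0, 0, 0, 0, 0, 0.3]]]';python3 steer.py '[[[0, 0, 0, 0.032, 0, 0, 0.3], [0, 0, 0, 0, 0, 0, 0.3]]]'
```

```text
t: 22.72
ee_pos: [0.444, 0.0215, 0.0255]
tcp_rot: [180.0, -0.1, 0.9]
contact_force: [1.0, 0.6, 0.3]
grip_width: 0.447
grip_force: 40.8
t: 22.98
ee_pos: [0.4453, 0.0216, 0.0255]
tcp_rot: [180.0, 0.0, 0.9]
contact_force: [-2.1, -0.5, 5.2]
grip_width: 0.449
grip_force: 41.3
t: 23.22
ee_pos: [0.4469, 0.0216, 0.0255]
tcp_rot: [180.0, 0.1, 0.9]
contact_force: [-6.3, -1.1, 8.3]
grip_width: 0.449
grip_force: 41.6
```

```bash
python3 steer.py '[[[0, 0, 0, 0.016, 0, -0.016, 0.3], [0, 0, 0, 0, 0, 0, 0.3]]]';python3 steer.py '[[[0, 0, 0, 0.024, 0, 0, 0.3], [0, 0, 0, 0, 0, 0, 0.3]]]'
```

```text
t: 23.48
ee_pos: [0.4468, 0.0216, 0.0255]
tcp_rot: [180.0, 0.2, 0.9]
contact_force: [-6.3, -0.1, 2.1]
grip_width: 0.452
grip_force: 40.9
t: 23.72
ee_pos: [0.447, 0.0216, 0.0255]
tcp_rot: [180.0, 0.4, 0.9]
contact_force: [-13.8, -1.0, 11.5]
grip_width: 0.449
grip_force: 41.9
```

```bash
python3 steer.py '[[[0, 0, 0, -0.048, 0, 0, 0.3], [0, 0, 0, 0, 0, 0, 0.3], [0, 0, 0, 0, 0, 0, 0.6], [0, 0, 0, 0, 0, 0, 0.65], [0, 0, 0, 0, 0, 0, 0.65], [0, 0, 0, 0, 0, -0.48, 0.65], [0, 0, 0, 0, 0, -1.12, 0.65], [0, 0, 0, 0, 0, 0, 0.65]]]'; python3 look.py  green:435,243,465,285:.0095; python3 - <<'E'
from h import *
im=cv2.imread("pics/last.png"); cv2.imwrite("pics/c3.png",cv2.resize(im[225:345,230:480],None,fx=2.4,fy=2.4,interpolation=2))
E
```

```text
t: 24.72
ee_pos: [0.451, 0.0214, 0.1246]
tcp_rot: [180.0, -0.6, 0.9]
contact_force: [-0.8, 0.4, 0.1]
grip_width: 0.65
grip_force: 0.0
green [ 0.4508 -0.3852] -5.4 (71.8, 40.5)
```

View pics/c3.png

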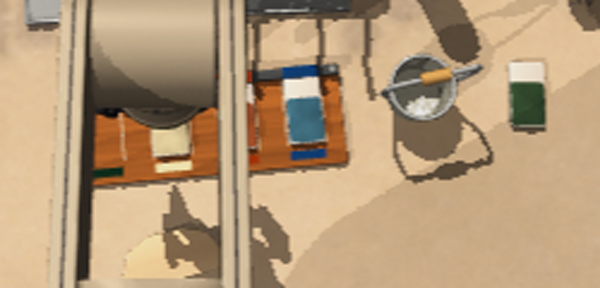

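To row units: 0.06 m is 0.96, 0.055 m is 0.88, 5.9 degrees is 1.475.

```bash
python3 steer.py '[[[0, 0, 1.475, 0, 0, -0.64, 0.7], [0, 0, 0, 0, 0.8, -0.56, 0.7], [0, 0, 0, 0, 0.96, 0, 0.7], [0, 0, 0, 0, 0.96, 0, 0.7], [0, 0, 0, 0, 0.96, 0, 0.7], [0, 0, 0, 0, 0.96, 0, 0.7], [0, 0, 0, 0, 0.96, 0, 0.7], [0, 0, 0, 0, 0.88, 0, 0.7]]]'; python3 steer.py '[[[0, 0, 0, 0, 0, 0, 0.7], [0, 0, 0, 0, 0, 0, 0.7]]]'; python3 - <<'E'
from h import *
rel([.4507,-.3858,.06],-5)
E
```

```text
t: 25.78
ee_pos: [0.4104, -0.3835, 0.1921]
tcp_rot: [-179.9, 0.1, -5.0]
contact_force: [1.0, 0.1, 0.4]
grip_width: 0.7
grip_force: 0.0
t: 26.02
ee_pos: [0.411, -0.3811, 0.1922]
tcp_rot: [-179.9, 0.1, -5.0]
contact_force: [-0.8, 0.0, -0.0]
grip_width: 0.698
grip_force: 0.0
rotvec [-0.13  0.1  -0.05] d in tool now [0.0402 0.0015 0.1321] d in tool after turn [0.04   0.0012 0.1322]
```

To row units: 0.06 m is 0.96, 0.052 m is 0.832.

```bash
python3 steer.py '[[[0, 0, 0, 0.64, 0.0208, 0.32, 0.7], [0, 0, 0, 0, 0, 0.96, 0.7], [0, 0, 0, 0, 0, 0.832, 0.7], [0, 0, 0, 0, 0, 0, 0.7], [0, 0, 0, 0, 0, 0, 0.7]]]'; python3 - <<'E'
from h import *
rel([.4507,-.3858,.0175],-5)
E
```

```text
t: 26.65
ee_pos: [0.4523, -0.3866, 0.0639]
tcp_rot: [179.9, -0.1, -4.9]
contact_force: [0.8, -0.6, 1.0]
grip_width: 0.698
grip_force: 0.0
rotvec [ 0.07 -0.09  0.05] d in tool now [-0.0017 -0.0007  0.0464] d in tool after turn [-0.0017 -0.0006  0.0464]
```

To row units: 0.028 m is 0.448, 0.014 m is 0.224.

```bash
python3 steer.py '[[[0, 0, 0, -0.024, -0.0096, 0.448, 0.7], [0, 0, 0, 0, 0, 0.224, 0.7], [0, 0, 0, 0, 0, 0.0672, 0.7], [0, 0, 0, 0, 0, 0, 0.3], [0, 0, 0, 0, 0, 0, 0.3], [0, 0, 0, 0, 0, 0, 0.3], [0, 0, 0, 0, 0, 0, 0.3], [0, 0, 0, 0, 0, 0, 0.3]]]' 40; python3 steer.py '[[[0, 0, 0, 0, 0, -0.8, 0.3], [0, 0, 0, 0, 0, -0.96, 0.3], [0, 0, -1.5, 0, 0, -0.96, 0.3], [0, 0, 0, 0, 0, -0.48, 0.3], [0, 0, 0, 0, 0, 0, 0.3], [0, 0, 0, 0, 0, 0, 0.3]]]'; python3 - <<'E'
from h import *
rel([.434,.0972,.0255],1.1)
E
```

```text
t: 27.65
ee_pos: [0.4506, -0.3867, 0.0169]
tcp_rot: [179.9, -0.1, -5.0]
contact_force: [-0.7, 0.1, 5.3]
grip_width: 0.454
grip_force: 40.8
t: 28.4
ee_pos: [0.4493, -0.3854, 0.214]
tcp_rot: [-179.9, 0.1, 1.0]
contact_force: [0.1, -0.3, -0.9]
grip_width: 0.449
grip_force: 40.6
rotvec [-0.08  0.08 -0.12] d in tool now [-0.0067 -0.4825  0.1892] d in tool after turn [-0.006  -0.4828  0.1885]
```

To row units: -0.0604 m is -0.9664, -0.0008 m is -0.0128.

```bash
python3 steer.py '[[[0, 0, 0, -0.0128, -0.9664, 0, 0.3], [0, 0, 0, -0.0128, -0.9664, 0, 0.3], [0, 0, 0, -0.0128, -0.9664, 0, 0.3], [0, 0, 0, -0.0128, -0.9664, 0, 0.3], [0, 0, 0, -0.0128, -0.9664, 0, 0.3], [0, 0, 0, -0.0128, -0.9664, 0, 0.3], [0, 0, 0, -0.0128, -0.9664, 0, 0.3], [0, 0, 0, -0.0128, -0.9664, 0, 0.3]]]';python3 steer.py '[[[0, 0, 0, 0, 0, 0.96, 0.3], [0, 0, 0, 0, 0, 0.96, 0.3], [0, 0, 0, 0, 0, 0.88, 0.3], [0, 0, 0, 0, 0, 0, 0.3], [0, 0, 0, 0, 0, 0, 0.3]]]'; python3 - <<'E'
from h import *
rel([.434,.0972,.0257],1.1)
E
```

```text
t: 29.4
ee_pos: [0.4334, 0.0989, 0.2132]
tcp_rot: [180.0, 0.2, 1.0]
contact_force: [1.2, 0.5, -1.5]
grip_width: 0.452
grip_force: 40.6
t: 30.02
ee_pos: [0.4352, 0.0971, 0.0413]
tcp_rot: [180.0, 0.0, 1.0]
contact_force: [1.2, -0.3, -0.4]
grip_width: 0.449
grip_force: 40.6
rotvec [ 0.    0.02 -0.12] d in tool now [-0.0012 -0.0001  0.0156] d in tool after turn [-0.0012 -0.0001  0.0156]
```

To row units: 0.015 m is 0.24, 0.004 m is 0.064.

```bash
python3 steer.py '[[[0, 0, 0, 0, 0, 0.24, 0.3], [0, 0, 0, 0, 0, 0, 0.3], [0, 0, 0, 0.064, 0, 0, 0.3], [0, 0, 0, 0.048, 0, 0, 0.3], [0, 0, 0, 0, 0, 0, 0.3]]]';  python3 steer.py '[[[0, 0, 0, 0.032, 0, 0, 0.3], [0, 0, 0, 0, 0, 0, 0.3]]]';python3 steer.py '[[[0, 0, 0, 0.032, 0, 0, 0.3], [0, 0, 0, 0, 0, 0, 0.3]]]';python3 steer.py '[[[0, 0, 0, 0.016, 0, 0, 0.3], [0, 0, 0, 0, 0, 0, 0.3]]]'
```

```text
t: 30.65
ee_pos: [0.4427, 0.0973, 0.026]
tcp_rot: [-180.0, -0.0, 1.0]
contact_force: [-0.3, -0.3, -0.4]
grip_width: 0.448
grip_force: 40.6
t: 30.9
ee_pos: [0.4441, 0.0973, 0.0256]
tcp_rot: [180.0, -0.0, 1.0]
contact_force: [0.5, -0.1, -0.6]
grip_width: 0.448
grip_force: 40.6
t: 31.15
ee_pos: [0.4453, 0.0973, 0.0252]
tcp_rot: [180.0, 0.1, 1.0]
contact_force: [-4.5, -0.0, 0.9]
grip_width: 0.449
grip_force: 40.7
t: 31.4
ee_pos: [0.4454, 0.0973, 0.025]
tcp_rot: [180.0, 0.2, 1.0]
contact_force: [-8.5, -0.7, 5.1]
grip_width: 0.45
grip_force: 41.2
```

```bash
python3 steer.py '[[[0, 0, 0, -0.048, 0, 0, 0.3], [0, 0, 0, 0, 0, 0, 0.3], [0, 0, 0, 0, 0, 0, 0.6], [0, 0, 0, 0, 0, 0, 0.65], [0, 0, 0, 0, 0, 0, 0.65], [0, 0, 0, 0, 0, -0.48, 0.65], [0, 0, 0, 0, 0, -0.96, 0.65], [0, 0, 0, 0, 0, -0.96, 0.65]]]'; python3 steer.py '[[[0, 0, -2.575, 0, 0, -0.96, 0.5], [0, 0, -2.575, 0, 0, 0, 0.5], [0, 0, -2.575, 0, 0, 0, 0.5], [0, 0, -2.575, 0, 0, 0, 0.5], [0, 0, -2.575, 0, 0, 0, 0.5], [0, 0, -2.575, 0, 0, 0, 0.5], [0, 0, -2.575, 0, 0, 0, 0.5], [0, 0, -2.575, 0, 0, 0, 0.5]]]'; python3 steer.py '[[[0, 0, -2.65, 0, 0, 0, 0.5], [0, 0, 0, 0, 0, 0, 0.5], [0, 0, 0, 0, 0, 0, 0.5]]]'; python3 - <<'E'
from h import *
rel([.5962,.2967,.19],94)
E
```

```text
t: 32.4
ee_pos: [0.4434, 0.0972, 0.1768]
tcp_rot: [180.0, 0.1, 1.0]
contact_force: [1.1, 0.0, 0.4]
grip_width: 0.649
grip_force: 0.0
t: 33.4
ee_pos: [0.444, 0.0973, 0.2355]
tcp_rot: [-180.0, 0.0, 83.7]
contact_force: [-0.3, -0.6, 0.6]
grip_width: 0.498
grip_force: 0.0
t: 33.78
ee_pos: [0.444, 0.0973, 0.2356]
tcp_rot: [180.0, 0.0, 93.7]
contact_force: [-1.0, 0.4, 0.0]
grip_width: 0.504
grip_force: 0.0
rotvec [ 0.    0.   -0.25] d in tool now [0.189  0.1649 0.0456] d in tool after turn [0.1883 0.1657 0.0456]
```

To row units: 0.0377 m is 0.6032, 0.0331 m is 0.5296, -0.25 degrees is -0.0625.

```bash
python3 steer.py '[[[0, 0, -0.0625, 0.6032, 0.5296, 0, 0.5], [0, 0, 0, 0.6032, 0.5296, 0, 0.5], [0, 0, 0, 0.6032, 0.5296, 0, 0.5], [0, 0, 0, 0.6032, 0.5296, 0, 0.5], [0, 0, 0, 0.6032, 0.5296, 0, 0.5], [0, 0, 0, 0, 0, 0.64, 0.5], [0, 0, 0, 0, 0, 0, 0.5], [0, 0, 0, 0, 0, 0, 0.5]]]'; python3 - <<'E'
from h import *
rel([.5962,.2967,.12],94)
c=cap("side")
print(proj(c,[.5962,.2967,.125]),proj(c,env.observe()["ee_pos"]))
cv2.imwrite("pics/a4.png",np.hstack([cv2.resize(c["pixels"][260:380,180:330],(500,400),interpolation=2)]))
# sleeve in side view
u0,v0=215,300;F=6;im=cv2.resize(c["pixels"][v0:v0+50,u0:u0+60],None,fx=F,fy=F,interpolation=2)
m=cv2.inRange(cv2.cvtColor(im,cv2.COLOR_BGR2HSV),(8,110,90),(24,255,255));k=max(cv2.findContours(m,0,1)[0],key=cv2.contourArea);print(cv2.contourArea(k)/F/F,k[:,0].mean(0)/F+[u0,v0],[a/F for a in cv2.boundingRect(k)])
E
```

```text
t: 34.78
ee_pos: [0.5952, 0.297, 0.1964]
tcp_rot: [-180.0, 0.0, 94.1]
contact_force: [0.7, 0.6, -0.2]
grip_width: 0.502
grip_force: 0.0
rotvec [-0.01  0.01  0.14] d in tool now [-0.0004  0.001   0.0764] d in tool after turn [-0.0004  0.001   0.0764]
[[246.58432268 320.43623714]] [[242.77293188 295.54306573]]
64.875 [246.58054226 321.17065391] [26.833333333333332, 14.333333333333334, 9.833333333333334, 13.5]
```

View pics/a4.png

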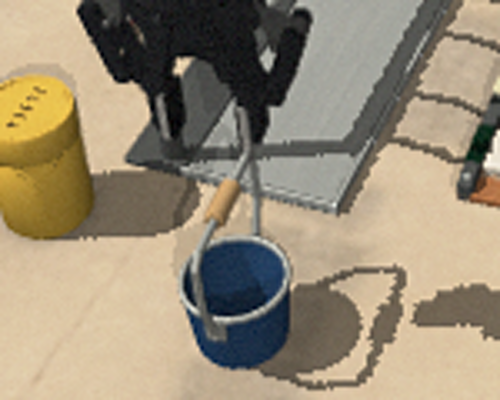

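```bash
python3 steer.py '[[[0, 0, 0, 0, 0.016, 0.64, 0.5], [0, 0, 0, 0, 0, 0.48, 0.5], [0, 0, 0, 0, 0, 0.1024, 0.5], [0, 0, 0, 0, 0, 0, 0.5], [0, 0, 0, 0, 0, 0, 0.05], [0, 0, 0, 0, 0, 0, 0.05], [0, 0, 0, 0, 0, 0, 0.05], [0, 0, 0, 0, 0, 0, 0.05]]]' 60; python3 steer.py '[[[0, 0, 0, 0, 0, 0, 0.05], [0, 0, 0, 0, 0, 0, 0.05]]]'
```

```text
t: 35.83
ee_pos: [0.5973, 0.298, 0.1216]
tcp_rot: [179.8, -0.1, 94.2]
contact_force: [-2.4, -0.8, 5.8]
grip_width: 0.143
grip_force: 58.4
t: 36.08
ee_pos: [0.5973, 0.2979, 0.1215]
tcp_rot: [179.8, -0.1, 94.2]
contact_force: [-2.0, 0.4, 6.0]
grip_width: 0.138
grip_force: 58.4
```

```bash
python3 steer.py '[[[0, 0, 0, 0, 0, -0.48, 0.05], [0, 0, 0, 0, 0, -0.72, 0.05], [0, 0, 0, 0, 0, -0.096, 0.05], [0, 0, 1.425, 0, -0.64, 0, 0.05], [0, 0, 0, 0, -0.8, 0, 0.05], [0, 0, 0, 0, 0, 0, 0.05], [0, 0, 0, 0, 0, 0, 0.05]]]'; python3 - <<'E'
from h import *
rel([.50,.1189,.203],88.5); print(env.observe()["ft_torque"])
E
```

```text
t: 36.95
ee_pos: [0.5065, 0.2958, 0.2]
tcp_rot: [180.0, 0.0, 88.6]
contact_force: [0.3, 0.2, -0.9]
grip_width: 0.139
grip_force: 58.9
rotvec [0.02 0.   0.06] d in tool now [-0.177 -0.002 -0.003] d in tool after turn [-0.177  -0.0018 -0.003 ]
[-0.04021462 -0.03700862  0.00329137]
```

```bash
python3 steer.py '[[[0, 0, 0, -0.7072, -0.008, -0.048, 0.05], [0, 0, 0, -0.7072, -0.008, 0, 0.05], [0, 0, 0, -0.7072, -0.008, 0, 0.05], [0, 0, 0, -0.7072, -0.008, 0, 0.05], [0, 0, 0, 0, 0, 0, 0.05], [0, 0, 0, 0, 0, 0, 0.05]]]'; python3 - <<'E'
from h import *
rel([.623,.1189,.203],88.5)
c=cap("side")
print(proj(c,[[.623,.1189,.17],[.602,.1467,.184],[.602,.0922,.184]]))
cv2.imwrite("pics/a5.png",cv2.resize(c["pixels"][160:340,190:410],(733,600),interpolation=2))
E
```

```text
t: 37.7
ee_pos: [0.5009, 0.119, 0.2035]
tcp_rot: [179.9, -0.0, 88.5]
contact_force: [0.2, 0.2, -2.0]
grip_width: 0.141
grip_force: 58.9
rotvec [ 0.05 -0.03 -0.04] d in tool now [0.0032 0.122  0.0006] d in tool after turn [0.0031 0.1221 0.0005]
[[265.07532519 250.36961531]
 [268.5054878  254.54476016]
 [277.24279755 240.34091239]]
```

View pics/a5.png

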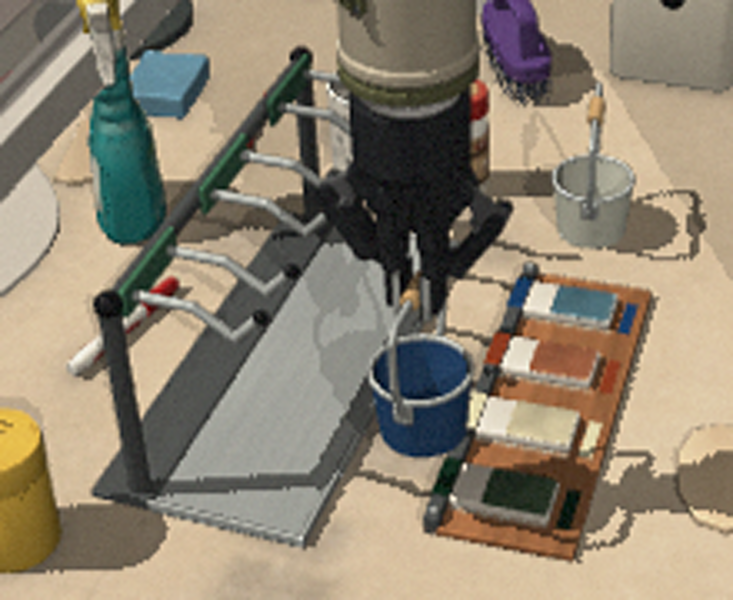

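```bash
python3 steer.py '[[[0, 0, 0, 0, 0.48, 0, 0.05], [0, 0, 0, 0, 0.736, 0, 0.05], [0, 0, 0, 0, 0.736, 0, 0.05], [0, 0, 0, 0, 0, 0, 0.05], [0, 0, 0, 0, 0, 0, 0.05]]]'; python3 steer.py '[[[0, 0, 0, 0, 0, 0.24, 0.05], [0, 0, 0, 0, 0, 0.192, 0.05], [0, 0, 0, 0, 0, 0, 0.05], [0, 0, 0, 0, 0, 0, 0.05]]]'
```

```text
t: 38.38
ee_pos: [0.6216, 0.117, 0.2024]
tcp_rot: [-179.9, -0.0, 88.6]
contact_force: [-0.3, 0.3, -1.9]
grip_width: 0.14
grip_force: 58.9
t: 38.88
ee_pos: [0.6217, 0.116, 0.1763]
tcp_rot: [180.0, -0.0, 88.5]
contact_force: [1.4, 0.1, -1.0]
grip_width: 0.141
grip_force: 58.9
```

```bash
python3 steer.py '[[[0, 0, 0, 0.04, 0, 0, 0.05], [0, 0, 0, 0, 0, 0.096, 0.05], [0, 0, 0, 0, 0, 0, 0.05]]]'; python3 steer.py '[[[0, 0, 0, 0, 0, 0.048, 0.05], [0, 0, 0, 0, 0, 0, 0.05]]]'; python3 steer.py '[[[0, 0, 0, 0, 0, 0.032, 0.05], [0, 0, 0, 0, 0, 0, 0.05]]]'
```

```text
t: 39.25
ee_pos: [0.6216, 0.1184, 0.1694]
tcp_rot: [-179.9, 0.0, 88.5]
contact_force: [0.0, -0.2, -0.5]
grip_width: 0.143
grip_force: 59.0
t: 39.5
ee_pos: [0.6226, 0.1184, 0.1675]
tcp_rot: [179.9, -0.0, 88.5]
contact_force: [2.6, 1.1, -1.3]
grip_width: 0.139
grip_force: 59.2
t: 39.75
ee_pos: [0.6233, 0.1185, 0.1664]
tcp_rot: [179.8, -0.0, 88.5]
contact_force: [5.5, 0.8, 3.2]
grip_width: 0.142
grip_force: 59.6
```

```bash
python3 steer.py '[[[0, 0, 0, 0, 0.032, 0, 0.05], [0, 0, 0, 0, 0, 0, 0.05]]]'; python3 steer.py '[[[0, 0, 0, 0, 0, 0, 0.25], [0, 0, 0, 0, 0, 0, 0.45], [0, 0, 0, 0, 0, 0, 0.45], [0, 0, 0, 0, 0, 0, 0.45], [0, 0, 0, 0, 0, -0.48, 0.45], [0, 0, 0, 0, 0, -0.8, 0.45], [0, 0, 0, 0, 0, -0.48, 0.45], [0, 0, 0, 0, 0, 0, 0.45]]]'; python3 - <<'E'
from h import *
print(env.observe()["joints"])
rel([.4616,-.2585,.20],98.5)
c=cap("side");t=cap("top")["pixels"]
cv2.imwrite("pics/a6.png",np.hstack([cv2.resize(c["pixels"][170:330,200:360],(400,400),interpolation=2),cv2.resize(t[135:305,230:400],(400,400),interpolation=2)]))
E
```

```text
t: 40.0
ee_pos: [0.6243, 0.1184, 0.1654]
tcp_rot: [180.0, -0.0, 88.5]
contact_force: [3.8, -1.0, 2.8]
grip_width: 0.142
grip_force: 59.5
t: 41.0
ee_pos: [0.6256, 0.1186, 0.2792]
tcp_rot: [179.6, -0.0, 88.5]
contact_force: [-0.9, -0.5, -0.5]
grip_width: 0.451
grip_force: 0.0
[ 6.12543594e+00  1.21547086e+01  7.65348315e+01 -7.35687812e-04
  9.09400830e+01  7.58282358e+00]
rotvec [ 0.37 -0.02 -9.96] d in tool now [-0.3812 -0.1548  0.0779] d in tool after turn [-0.3487 -0.2179  0.0792]
```

View pics/a6.png

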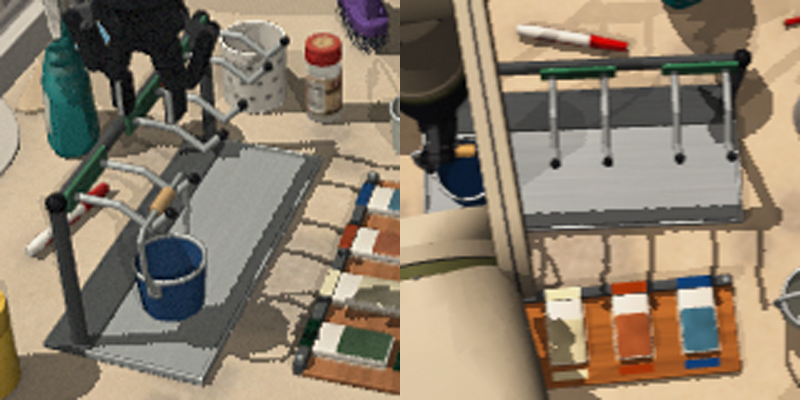

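To row units: -0.0498 m is -0.7968, -0.0311 m is -0.4976, -9.96 degrees is -2.49.

```bash
python3 steer.py '[[[0, 0, -2.49, 0, 0, 0, 0.5], [0, 0, 0, -0.7968, -0.4976, 0, 0.5], [0, 0, 0, -0.7968, -0.4976, 0, 0.5], [0, 0, 0, -0.7968, -0.4976, 0, 0.5], [0, 0, 0, -0.7968, -0.4976, 0, 0.5], [0, 0, 0, -0.7968, -0.4976, 0, 0.5], [0, 0, 0, -0.7968, -0.4976, 0.48, 0.5], [0, 0, 0, -0.7968, -0.4976, 0.8, 0.5]]]'; python3 steer.py '[[[0, 0, 0, 0, 0, 0, 0.5], [0, 0, 0, 0, 0, 0, 0.5]]]'; python3 - <<'E'
from h import *
rel([.4616,-.2585,.12],98.5)
c=cap("side");print(proj(c,[.4616,-.2585,.125]))
u0,v0=355,175;F=6;im=cv2.resize(c["pixels"][v0:v0+40,u0:u0+30],None,fx=F,fy=F,interpolation=2)
m=cv2.inRange(cv2.cvtColor(im,cv2.COLOR_BGR2HSV),(8,110,90),(24,255,255));k=max(cv2.findContours(m,0,1)[0],key=cv2.contourArea);print(cv2.contourArea(k)/F/F,k[:,0].mean(0)/F+[u0,v0],[a/F for a in cv2.boundingRect(k)])
E
```

```text
t: 42.1
ee_pos: [0.4647, -0.2473, 0.2049]
tcp_rot: [180.0, 0.0, 98.5]
contact_force: [1.5, -0.4, 0.5]
grip_width: 0.499
grip_force: 0.0
t: 42.35
ee_pos: [0.4652, -0.245, 0.205]
tcp_rot: [-179.9, -0.1, 98.5]
contact_force: [0.3, -0.0, 0.6]
grip_width: 0.5
grip_force: 0.0
rotvec [-0.09 -0.11 -0.05] d in tool now [-0.013  -0.0054  0.085 ] d in tool after turn [-0.0128 -0.0056  0.085 ]
[[368.49569054 192.97693625]]
20.86111111111111 [368.9233871 193.1061828] [11.666666666666666, 14.333333333333334, 4.333333333333333, 7.5]
```

To row units: -0.013 m is -0.208, 0.03 m is 0.48.

```bash
python3 steer.py '[[[0, 0, 0, -0.208, -0.088, 0.48, 0.5], [0, 0, 0, 0, 0, 0, 0.5], [0, 0, 0, 0, 0, 0, 0.5]]]'; python3 - <<'E'
from h import *
rel([.4616,-.2585,.12],98.5)
E
```

```text
t: 42.78
ee_pos: [0.4632, -0.2585, 0.1775]
tcp_rot: [179.9, 0.0, 98.6]
contact_force: [0.1, 0.2, 0.6]
grip_width: 0.497
grip_force: 0.0
rotvec [0.06 0.03 0.07] d in tool now [ 0.0002 -0.0017  0.0575] d in tool after turn [ 0.0002 -0.0016  0.0575]
```

To row units: 0.04 m is 0.64, 0.017 m is 0.272.

```bash
python3 steer.py '[[[0, 0, 0, 0, -0.024, 0.64, 0.5], [0, 0, 0, 0, 0, 0.272, 0.5], [0, 0, 0, 0, 0, 0, 0.5], [0, 0, 0, 0, 0, 0, 0.05], [0, 0, 0, 0, 0, 0, 0.05], [0, 0, 0, 0, 0, 0, 0.05], [0, 0, 0, 0, 0, 0, 0.05], [0, 0, 0, 0, 0, 0, 0.05]]]' 60; python3 steer.py '[[[0, 0, 0, 0, 0, 0, 0.05], [0, 0, 0, 0, 0, -0.48, 0.05], [0, 0, 0, 0, 0, -0.64, 0.05], [0, 0, 2.5, 0, 0, -0.192, 0.05], [0, 0, 0, 0, 0, 0, 0.05], [0, 0, 0, 0, 0, 0, 0.05]]]';  python3 - <<'E'
from h import *
rel([.485,-.1378,.203],88.5)
c=cap("top");print(cast(c,[416,208],.1))
E
```

```text
t: 43.78
ee_pos: [0.4617, -0.2601, 0.121]
tcp_rot: [179.9, 0.1, 98.5]
contact_force: [0.3, 0.3, 6.1]
grip_width: 0.141
grip_force: 58.7
t: 44.52
ee_pos: [0.4604, -0.2591, 0.2002]
tcp_rot: [-179.9, -0.0, 88.7]
contact_force: [0.2, 0.0, -1.0]
grip_width: 0.137
grip_force: 58.9
rotvec [-0.06 -0.04  0.21] d in tool now [ 0.1219  0.0219 -0.0027] d in tool after turn [ 0.1219  0.0214 -0.0028]
[[ 0.58976859 -0.29157007  0.1       ]]
```

```bash
python3 steer.py '[[[0, 0, 0.05, 0.6496, 0.1152, -0.048, 0.05], [0, 0, 0, 0.6496, 0.1152, 0, 0.05], [0, 0, 0, 0.6496, 0.1152, 0, 0.05], [0, 0, 0, 0, 0, 0, 0.05], [0, 0, 0, 0, 0, 0, 0.05]]]';  python3 - <<'E'
from h import *
rel([.617,-.1378,.203],88.5)
E
```

```text
t: 45.2
ee_pos: [0.4854, -0.1383, 0.2034]
tcp_rot: [-179.9, -0.0, 88.4]
contact_force: [-0.0, 0.4, -0.5]
grip_width: 0.139
grip_force: 58.9
rotvec [-0.08 -0.   -0.09] d in tool now [0.0041 0.1315 0.0002] d in tool after turn [0.0039 0.1315 0.0004]
```

To row units: 0.049 m is 0.784, 0.033 m is 0.528.

```bash
python3 steer.py '[[[0, 0, 0, 0.016, 0.528, 0, 0.05], [0, 0, 0, 0.016, 0.784, 0, 0.05], [0, 0, 0, 0.016, 0.784, 0, 0.05], [0, 0, 0, 0, 0, 0, 0.05], [0, 0, 0, 0, 0, 0, 0.05]]]'; python3 - <<'E'
from h import *
rel([.617,-.1378,.172],88.5)
c=cap("side"); cv2.imwrite("pics/a7.png",cv2.resize(c["pixels"][150:290,240:400],(640,560),interpolation=2))
E
```

```text
t: 45.82
ee_pos: [0.6161, -0.1401, 0.2031]
tcp_rot: [-179.9, -0.0, 88.3]
contact_force: [0.1, -0.2, -2.4]
grip_width: 0.142
grip_force: 59.0
rotvec [-0.12 -0.01 -0.23] d in tool now [0.0024 0.0009 0.0311] d in tool after turn [0.0024 0.0008 0.0311]
```

View pics/a7.png

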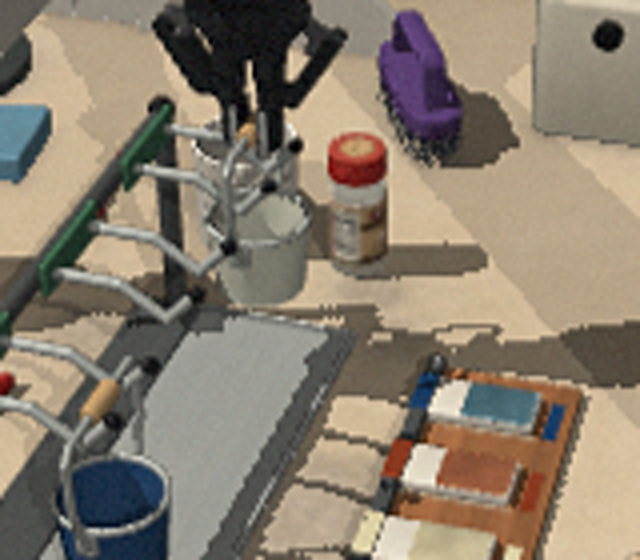

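Pail handle is over the right hook's prongs; all clear. Lower it.

To row units: 0.016 m is 0.256, 0.015 m is 0.24.

```bash
python3 steer.py '[[[0, 0, 0, 0.0384, 0.016, 0.24, 0.05], [0, 0, 0, 0, 0, 0.256, 0.05], [0, 0, 0, 0, 0, 0, 0.05], [0, 0, 0, 0, 0, 0, 0.05]]]'; python3 steer.py '[[[0, 0, 0, 0, 0, 0.064, 0.05], [0, 0, 0, 0, 0, 0, 0.05]]]'; python3 steer.py '[[[0, 0, 0, 0, 0, 0.032, 0.05], [0, 0, 0, 0, 0, 0, 0.05]]]'
```

```text
t: 46.38
ee_pos: [0.6178, -0.1367, 0.1731]
tcp_rot: [-180.0, -0.0, 88.3]
contact_force: [0.2, -0.7, -1.4]
grip_width: 0.147
grip_force: 58.9
t: 46.62
ee_pos: [0.618, -0.1368, 0.1692]
tcp_rot: [180.0, 0.0, 88.3]
contact_force: [-0.1, 0.1, -2.0]
grip_width: 0.143
grip_force: 58.9
t: 46.88
ee_pos: [0.6179, -0.1368, 0.167]
tcp_rot: [-180.0, -0.0, 88.3]
contact_force: [1.1, 0.4, -0.3]
grip_width: 0.138
grip_force: 58.9
```

```bash
python3 steer.py '[[[0, 0, 0, 0, 0, 0.032, 0.05], [0, 0, 0, 0, 0, 0, 0.05]]]'; python3 steer.py '[[[0, 0, 0, 0, 0, 0, 0.25], [0, 0, 0, 0, 0, 0, 0.45], [0, 0, 0, 0, 0, 0, 0.45], [0, 0, 0, 0, 0, 0, 0.45], [0, 0, 0, 0, 0, -0.48, 0.45], [0, 0, 0, 0, 0, -0.8, 0.45], [0, 0, 0, 0, 0, -0.96, 0.45], [0, 0, 0, 0, 0, 0, 0.45]]]';python3 steer.py '[[[0, 0, 0, 0, -0.96, 0, 0.45], [0, 0, 0, 0, -0.96, 0, 0.45], [0, 0, 0, -0.8, -0.32, 0, 0.45], [0, 0, 0, -0.96, 0, 0, 0.45], [0, 0, 0, -0.96, 0, 0, 0.45], [0, 0, 0, -0.96, 0, 0, 0.45], [0, 0, 0, 0, 0, 0, 0.45], [0, 0, 0, 0, 0, 0, 0.45]]]'; python3 - <<'E'
from h import *
c=cap("side")["pixels"];t=cap("top")["pixels"]
cv2.imwrite("pics/a8.png",np.hstack([cv2.resize(c[150:350,210:410],(400,400),interpolation=2),cv2.resize(t[145:315,230:400],(400,400),interpolation=2)]))
E
```

```text
t: 47.12
ee_pos: [0.618, -0.1369, 0.1652]
tcp_rot: [180.0, 0.0, 88.3]
contact_force: [-0.1, 0.0, -0.8]
grip_width: 0.146
grip_force: 59.1
t: 48.12
ee_pos: [0.6206, -0.1376, 0.313]
tcp_rot: [179.3, 0.2, 88.3]
contact_force: [0.1, -0.1, -0.1]
grip_width: 0.449
grip_force: 0.0
t: 49.12
ee_pos: [0.4709, -0.3624, 0.3042]
tcp_rot: [-179.9, -0.1, 88.3]
contact_force: [0.1, 0.8, 1.1]
grip_width: 0.453
grip_force: 0.0
```

View pics/a8.png

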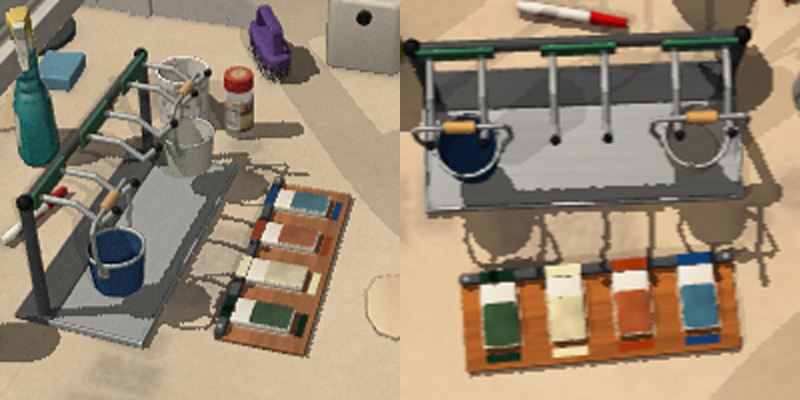

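```bash
python3 - <<'E'
from h import *
c=cap("top"); F=6
T={"green":(482,518),"cream":(547,583),"rust":(613,652),"blue":(679,718)}
for n,(a,b) in T.items():
    u0,u1=int(230+a/2.353)-3,int(230+b/2.353)+4; v0,v1=262,297
    im=cv2.resize(c["pixels"][v0:v1,u0:u1],None,fx=F,fy=F,interpolation=2)
    w,col=tilemask(im,n)
    if n=="rust": h=cv2.cvtColor(im,cv2.COLOR_BGR2HSV); col=cv2.inRange(h,(0,0,0),(255,205,255))&~cv2.inRange(h,(0,0,0),(255,255,100))
    m=w|col; L=[];R=[]
    for v in np.arange(270,284 if n!="blue" else 280,1.):
        r=np.nonzero(m[int((v-v0)*F)])[0]
        if len(r)>5: L.append([(r[0]+.5)/F-.5+u0,v]);R.append([(r[-1]+.5)/F-.5+u0,v])
    P,Q=cast(c,L,.0175),cast(c,R,.0175); f=lambda P:np.polyfit(P[:,0],P[:,1],1)
    p,q=f(P),f(Q); mid=(np.polyval(p,.445)+np.polyval(q,.445))/2
    print(n,"y",mid.round(4),"w",(np.polyval(p,.445)-np.polyval(q,.445)).round(4),"yaw L/R",np.degrees([p[0],q[0]]).round(1))
E
```

```text
Traceback (most recent call last):
  File "h.py", line 9, in cast
    uv=np.atleast_2d(uv).astype(float); d=np.c_[uv,np.ones(len(uv))]@np.linalg.inv(c["camera_matrix"]).T@c["R"]
                                          ~~~~~~~~~~~~~~~~~~~~~~~~~~^~~~~~~~~~~~~~~~~~~~~~~~~~~~~~~~~~~~
ValueError: matmul: Input operand 1 has a mismatch in its core dimension 0, with gufunc signature (n?,k),(k,m?)->(n?,m?) (size 3 is different from 1)
```

```bash
python3 - <<'E'
from h import *
c=cap("top"); F=6
T={"green":(82,118),"cream":(147,183),"rust":(213,252),"blue":(279,318)}
for n,(a,b) in T.items():
    u0,u1=int(230+a/2.353)-3,int(230+b/2.353)+4; v0,v1=250,297
    im=cv2.resize(c["pixels"][v0:v1,u0:u1],None,fx=F,fy=F,interpolation=2).astype(int)
    B=im[:,:,0]; L=[];R=[]   # board has blue ~35-42; tile edges have a brighter/other blue
    s={"green":(272,285),"cream":(270,283),"rust":(263,268),"blue":(264,278)}[n]
    for v in np.arange(*s,.5):
        row=im[int((v-v0)*F)]; x=np.arange(len(row))
        d=np.abs(row-np.array([38,85,172])).sum(1); d2=d>90 if n!="rust" else row[:,0]>100
        r=np.nonzero(d2&(x>6)&(x<len(x)-6))[0]
        if len(r)>5: L.append([(r[0]+.5)/F-.5+u0,v]);R.append([(r[-1]+.5)/F-.5+u0,v])
    P,Q=cast(c,L,.0175),cast(c,R,.0175); f=lambda P:np.polyfit(P[:,0],P[:,1],1)
    p,q=f(P),f(Q); mid=(np.polyval(p,.445)+np.polyval(q,.445))/2
    print(n,"y",mid.round(4),"w",(np.polyval(p,.445)-np.polyval(q,.445)).round(4),"yaw L/R",np.degrees([p[0],q[0]]).round(1))
E
```

```text
green y 0.0976 w 0.0441 yaw L/R [5.8 4.5]
cream y 0.0222 w 0.0446 yaw L/R [2.8 3.9]
rust y -0.0527 w 0.0464 yaw L/R [-7.   1.9]
blue y -0.1296 w 0.0457 yaw L/R [ 2.1 -3.8]
```

```bash
python3 - <<'E'
from h import *
c=cap("top"); F=8
T={"green":(262,284,0.0972),"cream":(290,310,.0212),"rust":(318,340,-.0548),"blue":(346,368,-.1308)}
for n,(u0,u1,y) in T.items():
    v0,v1=(266,284)
    im=cv2.resize(c["pixels"][v0:v1,u0:u1],None,fx=F,fy=F,interpolation=2)
    hsv=cv2.cvtColor(im,cv2.COLOR_BGR2HSV)
    col={"green":cv2.inRange(hsv,(35,60,0),(95,255,255)),"blue":cv2.inRange(hsv,(90,60,60),(120,255,255)),"cream":cv2.inRange(hsv,(15,0,140),(40,160,255)),"rust":cv2.inRange(hsv,(0,0,110),(12,215,255))}[n]
    k=max(cv2.findContours(col,0,1)[0],key=cv2.contourArea); full=cv2.drawContours(np.zeros_like(col),[k],-1,255,-1)
    M=[]
    for v in range(16,full.shape[0]-16,4):
        r=np.nonzero(full[v])[0]
        if len(r)>60: M.append([((r[0]+r[-1])/2+.5)/F-.5+u0,(v+.5)/F-.5+v0])
    P=cast(c,M,.0175); f=np.polyfit(P[:,0],P[:,1],1); print(n,len(M),"y",np.polyval(f,.4465).round(4),"mark",y,"yaw",np.degrees(f[0]).round(1))
E
```

```text
green 16 y 0.0965 mark 0.0972 yaw -6.0
cream 28 y 0.0217 mark 0.0212 yaw 1.8
rust 28 y -0.0592 mark -0.0548 yaw -0.6
blue 28 y -0.1309 mark -0.1308 yaw 1.4
```

```bash
python3 - <<'E'
from h import *
F=8
for cam,Y in(("top",(.0972,.0212,-.1308)),("side",(.0972,.0212,-.1308))):
  c=cap(cam)
  for n,y in zip(("green","cream","blue"),Y):
    x=.4465-.0192*(y+.0168); q=proj(c,[x-.012,y,.0175])[0]
    u0,v0=np.round(q).astype(int)-16; im=cv2.resize(c["pixels"][v0:v0+32,u0:u0+32],None,fx=F,fy=F,interpolation=2)
    hsv=cv2.cvtColor(im,cv2.COLOR_BGR2HSV)
    col={"green":cv2.inRange(hsv,(35,80,0),(95,255,255)),"blue":cv2.inRange(hsv,(90,70,60),(108,255,255)),"cream":cv2.inRange(hsv,(18,25,110),(40,160,255))}[n]
    col=cv2.morphologyEx(col,cv2.MORPH_OPEN,np.ones((15,15)))
    nn,l,s,ce=cv2.connectedComponentsWithStats(col); i=l[128,128]
    if not i: print(cam,n,"miss");continue
    k=cv2.findContours((l==i).astype(np.uint8),0,1)[0][0]
    P=cast(c,(k[:,0]+.5)/F-.5+[u0,v0],.0175)[:,:2]; r=cv2.minAreaRect((P*1000).astype(np.float32)); print(cam,n,np.round(r[0],1),np.round(r[1],1),round((r[2]+45)%90-45,1),"expect",round(x*1000-13),y*1000)
E
```

```text
top green [433.4  96.7] [36.8 47.8] -2.1 expect 431 97.19999999999999
top cream [444.2  21. ] [69.3 40.7] 0.3 expect 433 21.2
top blue [ 437.8 -131.2] [38.3 48.2] -1.6 expect 436 -130.8
side green miss
side cream [444.5  26.7] [70.8 48.4] 2.5 expect 433 21.2
side blue [ 439.8 -130.1] [46.8 34.9] 1.9 expect 436 -130.8
```

```bash
python3 -c "
from rig import env
print(env.finish_job())"
```

```text
the job is handed in; nothing more can be done
None
```

I handed the job in at about 50 s of the 210 s: all four tiles (green, cream, rust, blue) lie at their own colour marks with an end pressed to the fence, and the blue and white pails hang upright on the left and right hooks; there was no yellow pail, the last pictures put every tile within about 2 mm of its mark (rust about 4 mm in one noisy reading), tile angles could only be checked to a few degrees, and `finish_job` returned no verdict.

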